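Key, pulley and circuit modules for a winch drive

TASK

Finish this winch drive: stand the brass key fully home in the slot of the gearmotor's shaft, then slide the pulley down over shaft and key with its keyway lined up until it sits on the flange, and put the orange retaining ring over the stud on top of it. Lay every circuit module that is there flat in a bay of its own in the blue controller box, circuit side up, handling it only by the edges of its metal plate and never touching the circuit block, and shut the lid over them. Leave everything else on the bench where it is.

Things in the scene. Friction and masses are not known exactly. Their poses are not given: they have to be found in the camera images.
- gearmotor: gearmotor fixed on the bench: grey gearbox 110 x 110 mm, 65 mm high, with a blue finned motor 150 mm long and 64 mm thick sticking out of its +x side. Origin: centre of the gearbox's underside, z up
- shaft_seat (a point): upright output shaft on the gearbox: point on its axis at the top face of its round dark flange (66 mm across, 24 thick), where the pulley's underside comes to rest, 89 mm above the bench. z up, +x towards the key slot. Above the flange: steel shaft 36 mm across, 26 long, bevelled top; then a brass stud 12 mm across, its tip 72 mm above the flange. The shaft does not turn
- shaft: the same shaft and flange; origin on the axis at the underside of the flange, axes as shaft_seat. Its key slot is 15.6 mm wide (y -7.8 to 7.8), open upwards and outwards, back wall at x = 6.2 mm; in the flange it goes on as a square pocket (x 6.2 to 21.8 mm), 24 mm deep, in which the key's foot stands
- key_home (a point): where the key's centre lies when the key stands fully home: 14 mm out from the shaft axis along shaft_seat's x, 6 mm above the flange's top. Its top 14 mm then stand above the steel shaft, beside the brass stud: hold it near its top (the top 12 mm), fingers on its sides that face shaft_seat's +y and -y
- key_center (a point): the key: square brass bar 14 x 14 mm, 60 mm long, bevelled at both ends, 90 g, standing upright; this point is its centre (30 mm below its top). z is its length, x and y across its flats; all four flats are alike
- key_stand: grey block 70 x 70 x 40 mm fixed on the bench, with a square hole (30 mm deep) in the middle of its top in which the key stands at the start, 30 mm of it showing. Origin: centre of the underside; axes along its sides
- pulley_center (a point): aluminium toothed pulley: a cylinder 66 mm across and 45 high, lying flat, axis (z) up, about 320 g (may differ); this point is its centre, half-way up. +x points to its keyway, marked by a red dot on top. Bore 38 mm across, keyway 16.4 mm wide reaching 23.6 mm from the axis, both right through, mouths bevelled below
- retainer_center (a point): the orange retaining ring: a thick disc 60 mm across and 18 mm high with a 15 mm hole, lying flat, 120 g; this point is its centre, half-way up, z its axis. It goes over the brass stud and rests on the top of the seated pulley (its centre then 54 mm above shaft_seat)
- controller: blue open box fixed on the bench, 110 mm (x) by 290 mm (y), 55 mm high, walls and floor 5 mm, with a hinged lid. Origin: centre of its underside; z up; the lid's hinge runs along y on the top of its +x wall
- lid (a joint): angle of the clear lid (rad): 0 shut, about 1.6 to 1.9 (standing open) at the start; its stiff hinge (about 0.16 N m of friction) stays where it is left. The lid is a plate 110 x 290 x 6 mm, 200 g, with a black knob 35 mm high on its outer face, midway along it and 30 mm from its free edge
- lid_hinge (a point): middle of the lid's hinge line, at the +x edge of the controller box's top, 55 mm above the bench. This frame turns with the lid: from it the lid reaches 110 mm along -x, and 145 mm to either side along y; its outer face is at z = +6 mm
- bay_0 (a point): bay at the -y end of the controller box (white patch): the middle of the bay on the box's inner floor, 5 mm above the bench. A module lies here with its x along this frame's x, either way round; any module in any bay. Black stops 10 mm high leave 3 mm of play all round; along the module's long sides the middle 52 mm are free for fingers. Bays are 84 mm apart along y
- bay_1 (a point): bay at the middle of the controller box (white patch): the middle of the bay on the box's inner floor, 5 mm above the bench. A module lies here with its x along this frame's x, either way round; any module in any bay. Black stops 10 mm high leave 3 mm of play all round; along the module's long sides the middle 52 mm are free for fingers. Bays are 84 mm apart along y
- bay_2 (a point): bay at the +y end of the controller box (white patch): the middle of the bay on the box's inner floor, 5 mm above the bench. A module lies here with its x along this frame's x, either way round; any module in any bay. Black stops 10 mm high leave 3 mm of play all round; along the module's long sides the middle 52 mm are free for fingers. Bays are 84 mm apart along y
- module_a_center (a point): circuit module (2 or 3 are there, all alike; None if absent): aluminium plate 72 mm (x) by 52 mm (y), 8 thick, lying flat, 120 g, with a green circuit block 60 x 40 mm, 10 mm high, on top, 6 mm in from the plate's edges. This point is its centre, 9 mm above its underside; z up. Only the plate's narrow edges may be touched
- module_b_center (a point): circuit module (2 or 3 are there, all alike; None if absent): aluminium plate 72 mm (x) by 52 mm (y), 8 thick, lying flat, 120 g, with a green circuit block 60 x 40 mm, 10 mm high, on top, 6 mm in from the plate's edges. This point is its centre, 9 mm above its underside; z up. Only the plate's narrow edges may be touched
- module_c_center (a point): circuit module (2 or 3 are there, all alike; None if absent): aluminium plate 72 mm (x) by 52 mm (y), 8 thick, lying flat, 120 g, with a green circuit block 60 x 40 mm, 10 mm high, on top, 6 mm in from the plate's edges. This point is its centre, 9 mm above its underside; z up. Only the plate's narrow edges may be touched
Mind the look-alikes: they are no part of the job. What is shaped like the part that bears module_b_center but red is not meant.

How it is judged:
By the outcome, as a careful person would: the job done as asked, in the order asked, and still so for the second after the job is handed in, with the robot touching nothing.
Of module_a, module_b, module_c only 2 to 3 are there at a start; the rules pass over those that are not, and their reading is None.
At some moment in a run one of pulley, retainer, module_a, module_b, module_c may be knocked a few centimetres aside while the robot is not near it.
It also fails if it takes over 210 s, if anything falls off the work surface, if the arm or the gripper's body presses on something with over 40 N, if the wrist force passes 120 N, or if a joint passes its speed limit or range.

ROBOT

A 6-joint arm with a two-finger parallel gripper is mounted at the origin on the work surface. World frame = base frame: x ahead of the robot, y to its left, z up, the work surface at z = 0. Lengths are in m, angles in rad, forces in N, time in s.
With the tool pointing down it reaches from about 0.35 to 0.975 m from the base axis. Payload 17.4 kg.
Tool frame: the origin (TCP) lies at the very end of the fingers, on their centre line; the grasp point (between the pads) lies 19 mm behind it; z points along the fingers, x is the direction in which the jaws open and shut, and the axes are right-handed (so a half turn about z gives the same grasp; the last joint's range is limited). The gripper opens to 85 mm and grips with 20 to 120 N. Pads are 22 mm wide; open, the fingers measure 114 mm over their backs; the gripper's body (76 mm by 85 mm) begins 54 mm behind the grasp point. The pads swing forward as they close: fully open they stand 13 mm farther back than shut.
Start: joints at [-1.168, 0.116, 1.442, -0, 1.584, -0.038], TCP at [0.288, -0.61, 0.231] pointing down, gripper open.
Joint ranges: [-2.83, 2.83], [-0.83, 2.19], [0.07, 2.5], [-1.14, 4.28], [0.01, 3], [-2.97, 2.97]. Speed limits (rad/s): [1.89, 1.89, 2.22, 3.14, 3.14, 3.14].

INTERFACE

Orientations are given as a 3x3 rotation matrix whose columns are the frame's x, y, z axes.
In Python, from rig import ctrl, optics, job gives the robot as it stands.
- The arm moves only by the tool step_arm, never from a script. Its argument "motion" is a list of rows, each a list of 3 entries, a list of its own where there are three numbers: the turn, a rotation vector about the world's x, y, z in rad, then the shift along the world's x, y, z in cm, then the finger opening in cm, from 0 to 8.54. A call has exactly 10 rows; each row is the pose to reach, as a shift and turn from the pose commanded when the call began; what a row does not reach only later rows make up. A row lasts 1/10 s, in which the tool goes at most 50 mm and 8.59 degrees, less where a joint would pass 70% of its speed; a pose out of reach is approached as far as the arm can. A call with a gripper value outside its range is refused whole. The fingers move at their own pace and stop on an object; "force" is the grip in N (left out, the last holds). Time passes only in rows, so rows that repeat a pose let the fingers close, or fill a call up. It gives the time, the measured TCP pose, the force and the opening at its end, in the units of the state.
- ctrl.sense(): the state, without advancing time (a new reading comes with each control period).
- optics.camera(name): name is "scene" or "top" or "wrist"; returns a dict with "pixels" (400x640x3 uint8, red, green, blue), "z_map" (400x640 float32, m along the optical axis (not along the pixel's ray), 0 where there is no reading), "camera_matrix" (3x3 intrinsics, pixels), "k1" (the pictures are not rectified: a ray, as slopes to the right and down, at radius r is drawn at 1 + k1 r^2 times it, then the intrinsics apply), "extrinsics" (4x4, takes a point from camera to world coordinates); the wrist camera has in their place "mount" (4x4, takes a point from camera to tool coordinates, whose origin is the TCP and whose axes are the tool frame's). Camera axes: x right, y down, z forward; pixel columns grow to the right and rows downward; lengths in m; the calibration is good to about 2 mm. A picture is of the moment at which its call begins: read the wrist's pose just before it.
- job.finish_job(): hands the job in, once; it reports no verdict.
The state is a dict: "time_s": time; "joints": joint angles; "dq": joint speeds; "tau": joint torques, N m; "eef_pos": TCP position; "eef_rot": TCP orientation; "wrist_force": force on the tool from outside, world axes, zero at the start; "torque": the same for the moment, N m; "grip_width": opening from 0.0 (shut) to 1.0 (fully open).
Only numpy, scipy, OpenCV 4.12 (cv2) and the standard library are available. Lean on these libraries where they do the work, as an engineer would, in place of code of your own. Each camera call takes 0.05 s, during which the arm holds its last target. There are 200 camera calls.

## Working session

There is one attempt and no reset: what is moved stays moved. The work goes in short steps, Python scripts to look and compute and a tool call to move; the robot and the scene stay as the last step left them, time stands still between calls to the robot, and variables do not carry over. Pictures are saved under pics/ and viewed, about 12 in all and at most 16, crops included, and the job is handed in when it is done.

Besides the shell and the picture viewer there is one more tool, called after "Emit:" as name([rows], argument=value, ...), one row to a line, values as JSON. step_arm: Moves the arm, as the interface text tells. Its arguments: {"type":"object","properties":{"motion":{"type":"array"},"force":{"type":"number"}},"required":["motion"]}

```bash
mkdir -p pics; ls
cat > h.py <<'E'
import numpy as np, cv2
from rig import ctrl, optics, job
def cam(name):
    s=ctrl.sense(); c=optics.camera(name)
    if 'mount' in c:
        T=np.eye(4);T[:3,:3]=s['eef_rot'];T[:3,3]=s['eef_pos'];E=T@np.array(c['mount'])
    else: E=np.array(c['extrinsics'])
    K=np.array(c['camera_matrix']);k=c['k1']
    d=c['z_map']; h,w=d.shape
    v,u=np.mgrid[:h,:w].astype(float)
    P=cv2.undistortPoints(np.stack([u.ravel(),v.ravel()],1)[:,None],K,np.array([k,0,0,0.,0]))[:,0]
    X=np.c_[P*d.ravel()[:,None],d.ravel()]
    W=(X@E[:3,:3].T+E[:3,3]).reshape(h,w,3); W[d==0]=np.nan
    return c['pixels'],W,E,K,k
def save(n,px,scale=1): cv2.imwrite('pics/'+n+'.png',cv2.resize(px[:,:,::-1],None,fx=scale,fy=scale,interpolation=cv2.INTER_CUBIC))
E
python3 - <<'E'
from h import *
for n in ['top','scene']:
    px,W,E,K,k=cam(n); save(n,px,1.25); np.savez(n,px=px,W=W,E=E,K=K,k=k)
    print(n,E.round(3).tolist(),K.tolist(),k)
s=ctrl.sense();print({k:np.round(v,3).tolist() for k,v in s.items()})
E
```

```text
pics
top [[0.015, -0.991, 0.134, 0.358], [-1.0, -0.018, -0.026, 0.011], [0.028, -0.134, -0.991, 0.954], [0.0, 0.0, 0.0, 1.0]] [[398.57971860892684, 0.0, 321.8343077509097], [0.0, 398.57971860892684, 199.48445512082728], [0.0, 0.0, 1.0]] -0.08688684356970366
scene [[-0.357, 0.729, -0.584, 0.98], [0.934, 0.282, -0.219, 0.191], [0.005, -0.624, -0.781, 0.775], [0.0, 0.0, 0.0, 1.0]] [[388.53111457420033, 0.0, 325.39498904949176], [0.0, 388.53111457420033, 195.215812578021], [0.0, 0.0, 1.0]] 0.003722323782518086
{'time_s': 0.1, 'joints': [-1.168, 0.116, 1.442, 0.0, 1.584, -0.038], 'dq': [-0.002, -0.003, -0.002, 0.0, -0.002, 0.002], 'tau': [0.002, -73.367, -63.379, -0.0, 0.005, -0.0], 'eef_pos': [0.288, -0.61, 0.231], 'eef_rot': [[0.427, -0.904, -0.0], [-0.904, -0.427, 0.001], [-0.001, -0.0, -1.0]], 'wrist_force': [-0.065, -0.862, -0.548], 'torque': [0.007, 0.023, -0.014], 'grip_width': 1.003}
```

View pics/top.png

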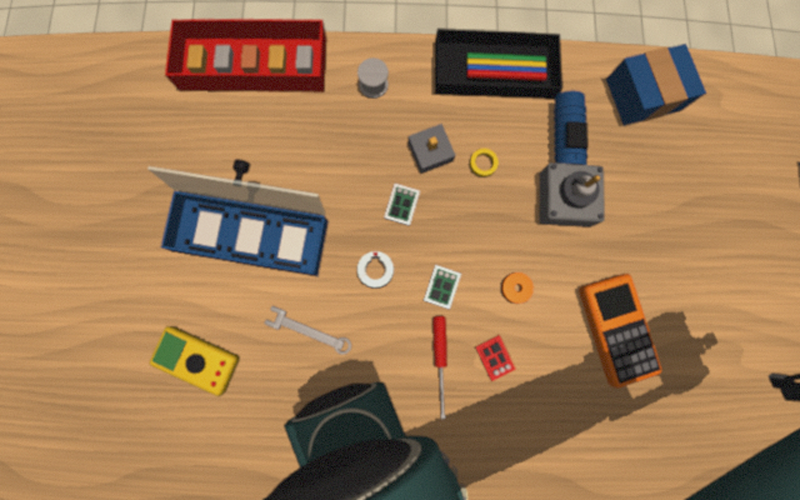

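View pics/scene.png

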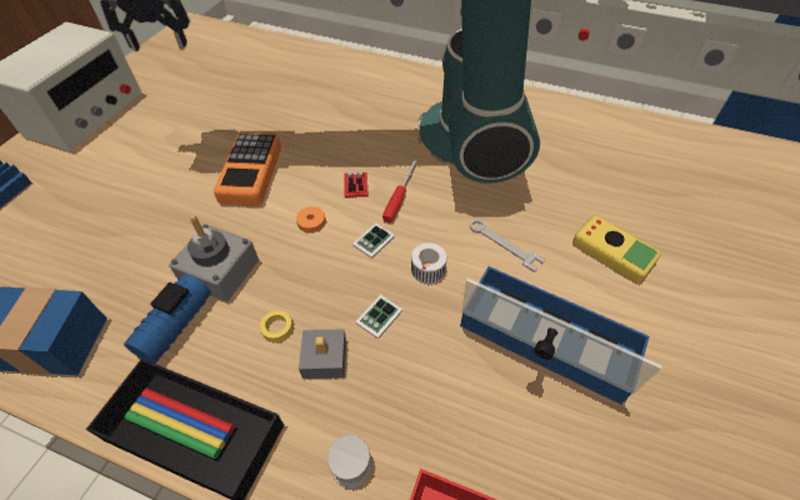

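The top view shows, in 800x500 px: modules at (402,204) and (443,287), a red look-alike at (495,357), the pulley at (375,269) with its dot up, and the orange ring at (517,288). The yellow ring at (484,162) is a decoy. The key stand is at (432,148), the shaft at (580,188) and the controller at (245,232). No third module shows in either view.

Run:
```python
from h import *
z=np.load('top.npz');px=z['px'];W=z['W']
hsv=cv2.cvtColor(px,cv2.COLOR_RGB2HSV)
def box(n,cx,cy,r,m,lo,hi):
    u0,v0=int(cx/1.25),int(cy/1.25)
    M=np.zeros(W.shape[:2],bool);M[v0-r:v0+r,u0-r:u0+r]=1
    M&=(W[...,2]>lo)&(W[...,2]<hi)&m
    lab,nn=M.astype(np.uint8),0
    n_,L,st,_=cv2.connectedComponentsWithStats(lab)
    b=1+np.argmax(st[1:,4]);P=W[L==b]
    R=cv2.minAreaRect(P[:,:2].astype(np.float32)*1000)
    print(n,len(P),'zmed',np.median(P[:,2]).round(4),'mean',P.mean(0).round(4),'rect c',np.round(R[0],1),'size',np.round(R[1],1),'ang',round(R[2],1))
A=np.ones(W.shape[:2],bool)
print('bench z', [np.nanmedian(W[v-3:v+3,u-3:u+3,2]).round(4) for v,u in [(240,340),(240,100),(120,280),(330,120),(170,390)]])
box('modA',402,204,24,A,.005,.03); box('modB',443,287,24,A,.005,.03)
box('pulley',375,269,26,A,.035,.06); box('ring',517,288,20,A,.01,.03)
box('stand',432,148,28,A,.03,.05); box('key',432,148,28,A,.058,.09)
box('gearbox',572,195,36,A,.055,.072); box('flange',580,188,36,A,.082,.1)
box('stud',590,180,30,A,.125,.2); box('ctrl',245,232,80,A,.045,.058)
box('knob',240,165,24,hsv[...,2]<60,.05,.3); box('yellow',484,162,20,A,.004,.03)
c=optics.camera('wrist');print(np.array(c['mount']).round(3).tolist(),np.array(c['camera_matrix']).round(1).tolist(),c['k1'])
```

```text
bench z [np.float64(0.0019), np.float64(-0.0009), np.float64(-0.0006), np.float64(-0.0008), np.float64(-0.0008)]
modA 591 zmed 0.0091 mean [ 0.5752 -0.0102  0.0102] rect c [576.2 -10.3] size [51.7 72.4] ang 74.0
modB 632 zmed 0.009 mean [ 0.4159 -0.0896  0.0102] rect c [416.6 -90. ] size [52. 72.] ang 72.3
pulley 431 zmed 0.044 mean [0.4442 0.0376 0.0438] rect c [445.2  36.8] size [65.  64.3] ang 0.9
ring 474 zmed 0.0167 mean [ 0.416  -0.2339  0.0166] rect c [ 416.2 -233.7] size [59.2 57.4] ang 88.1
stand 799 zmed 0.0388 mean [ 0.6831 -0.0649  0.0386] rect c [685.5 -65.6] size [72.  70.9] ang 22.3
key 46 zmed 0.0671 mean [ 0.6847 -0.0649  0.0663] rect c [685.9 -65.5] size [14.2 14.2] ang 22.0
gearbox 1564 zmed 0.0632 mean [ 0.598 -0.33   0.063] rect c [ 610. -337.] size [111.8 139. ] ang 88.1
flange 400 zmed 0.0878 mean [ 0.5916 -0.3323  0.0882] rect c [ 594.9 -337.7] size [65.  64.3] ang 68.6
stud 62 zmed 0.1462 mean [ 0.5931 -0.3347  0.1466] rect c [ 594.4 -336. ] size [12.9  9.7] ang 20.2
ctrl 882 zmed 0.0534 mean [0.5118 0.2901 0.0528] rect c [509.1 282.3] size [292.3 112.2] ang 81.3
knob 111 zmed 0.1418 mean [0.6023 0.2651 0.1416] rect c [599.9 266.9] size [22.1 31.4] ang 70.9
yellow 293 zmed 0.017 mean [ 0.6625 -0.1708  0.016 ] rect c [ 663.3 -170.8] size [55.3 54.4] ang 40.1
[[1.0, -0.0, 0.0, -0.0], [0.0, 0.966, 0.257, -0.065], [-0.0, -0.257, 0.966, -0.142], [0.0, 0.0, 0.0, 1.0]] [[296.2, 0.0, 318.6], [0.0, 296.2, 203.3], [0.0, 0.0, 1.0]] -0.02326497887801944
```

Emit:
step_arm([
  [[0,0,0],[5,4.5,3],8.5],
  [[0,0,0],[10,9,3],8.5],
  [[0,0,0],[15,13.5,3],8.5],
  [[0,0,0],[20,18,3],8.5],
  [[0,0,0],[25,22.5,3],8.5],
  [[0,0,0],[30.6,27.3,3],8.5],
  [[0,0,0],[30.6,27.3,3],8.5],
  [[0,0,0],[30.6,27.3,3],8.5],
  [[0,0,0],[30.6,27.3,3],8.5],
  [[0,0,0],[30.6,27.3,3],8.5],
], force=60)

```text
time_s: 1.15
eef_pos: [0.5953, -0.3358, 0.2607]
eef_rot: [[0.429, -0.903, -0.001], [-0.903, -0.429, 0.001], [-0.001, 0.0, -1.0]]
wrist_force: [-1.0, -0.7, 0.1]
grip_width: 0.991
```

Run:
```python
from h import *
px,W,E,K,k=cam('wrist');s=ctrl.sense();print(s['eef_pos'],s['joints'])
save('w1',px,1.25);np.savez('w1',px=px,W=W)
z=W[...,2]
for lo,hi in [(.08,.098),(.108,.122),(.15,.17)]:
    m=((z>lo)&(z<hi)&(np.hypot(W[...,0]-.594,W[...,1]+.337)<.05)).astype(np.uint8)
    P=W[m>0];R=cv2.minAreaRect(P[:,:2].astype(np.float32)*1000);print(lo,len(P),P.mean(0),R)
```

```text
[ 0.5942329  -0.33705987  0.26081753] [-5.53195954e-01  1.28236571e-01  1.38087751e+00 -2.48540386e-04
  1.63327176e+00  5.75339734e-01]
0.08 1843 [ 0.59970085 -0.33686633  0.08841312] ((596.9924926757812, -338.1439514160156), (65.72917175292969, 65.28890991210938), 60.001529693603516)
0.108 585 [ 0.59858075 -0.33893359  0.11352613] ((596.5318603515625, -338.8829345703125), (33.71760177612305, 35.31040954589844), 52.14817810058594)
0.15 159 [ 0.59797189 -0.33762971  0.15754196] ((597.05029296875, -338.2218933105469), (11.37269401550293, 10.424616813659668), 25.83871841430664)
```

View pics/w1.png

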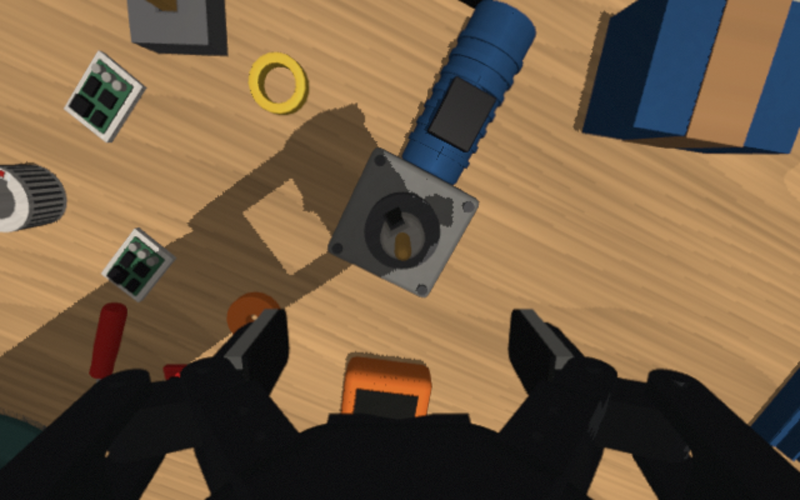

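The wrist view shows the shaft at (402,235) with its slot (dark) at (395,217), above and left of the stud. Next I measure the slot angle numerically.

Run:
```python
from h import *
d=np.load('w1.npz');W=d['W'];px=d['px'];z=W[...,2]
c=np.array([.597,-.3383]);q=(W[...,:2]-c)*1000;r=np.hypot(q[...,0],q[...,1]);a=np.degrees(np.arctan2(q[...,1],q[...,0]))
for n,m in [('top',(z>.110)&(z<.12)&(r>9)&(r<17.5)),('deep',(z<.084)&(z>.055)&(r<25)),('dark',(px.sum(2)<75)&(r<24))]:
    print(n,m.sum(),np.histogram(a[m],bins=np.arange(-180,181,15))[0]); 
    if n!='top': print(np.median(q[m],0),q[m].mean(0), z[m].mean())
m=(z<.084)&(z>.06)&(r<25)
R=cv2.minAreaRect(q[m].astype(np.float32));print(R)
# gearbox edges
g=(z>.058)&(z<.068)&(abs(q).max(2)<90);h=cv2.minAreaRect(q[g&(r<80)].astype(np.float32));print(h)
crop=px[150:225,280:370];save('w1c',crop,6)
```

```text
top 425 [ 3  0  1  8 22 25 26 26 28 29 31 29 30  8  0  0  0  8 24 30 27 26 28 16]
deep 185 [ 0  0  0  0  0  0  0  0  0  0  0  0  1 10 34 36 41 40 23  0  0  0  0  0]
[ 5.01787088 10.45548396] [ 5.31348463 10.63230059] 0.06846711527039157
dark 10503 [   0    0    0    0    0    0    0    0    0   67  885 2191 1495  770
  818 1333 1782 1123   39    0    0    0    0    0]
[10.11237905  4.62052457] [11.11092239  5.8483931 ] 0.34447286058808074
((6.691596031188965, 11.218822479248047), (14.414373397827148, 14.05945110321045), 51.21323013305664)
((12.44378662109375, -0.32642364501953125), (110.14213562011719, 134.77542114257812), 88.28376007080078)
```

View pics/w1c.png

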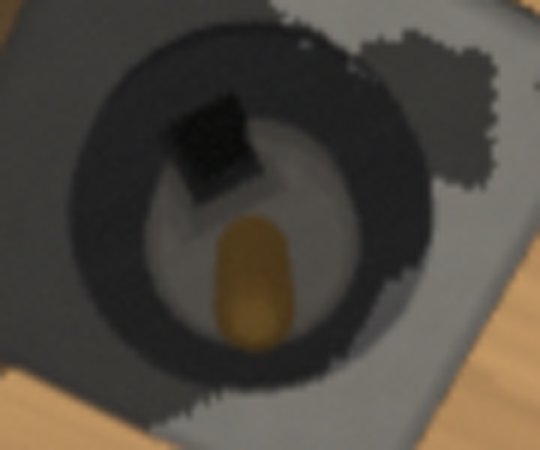

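Emit:
step_arm([
  [[0,0,-0.06],[3,4.5,0],8.5],
  [[0,0,-0.06],[4.5,9,-1],8.5],
  [[0,0,-0.06],[6,13.5,-2],8.5],
  [[0,0,-0.06],[7.5,18,-3],8.5],
  [[0,0,-0.06],[8.5,22.5,-4],8.5],
  [[0,0,-0.06],[9.2,27.1,-5],8.5],
  [[0,0,-0.06],[9.2,27.1,-5],8.5],
  [[0,0,-0.06],[9.2,27.1,-5],8.5],
  [[0,0,-0.06],[9.2,27.1,-5],8.5],
  [[0,0,-0.06],[9.2,27.1,-5],8.5],
])

```text
time_s: 2.2
eef_pos: [0.6858, -0.0683, 0.2117]
eef_rot: [[0.37, -0.929, 0.001], [-0.929, -0.37, -0.0], [0.0, -0.0, -1.0]]
wrist_force: [-0.7, 0.6, 0.3]
grip_width: 0.995
```

Run:
```python
from h import *
px,W,E,K,k=cam('wrist');s=ctrl.sense();print(s['eef_pos'],s['eef_rot'][:,0]);np.savez('w2',px=px,W=W)
z=W[...,2];near=np.hypot(W[...,0]-.686,W[...,1]+.0655)<.06
for lo,hi in [(.035,.045),(.064,.08)]:
    P=W[(z>lo)&(z<hi)&near];R=cv2.minAreaRect(P[:,:2].astype(np.float32)*1000);print(lo,len(P),P.mean(0),R)
```

```text
[ 0.6858258  -0.06808089  0.21170931] [ 3.69949161e-01 -9.29051935e-01  3.46813563e-04]
0.035 3853 [ 0.68820253 -0.06608617  0.03933143] ((686.72412109375, -66.83733367919922), (70.55946350097656, 70.12116241455078), 22.78521728515625)
0.064 198 [ 0.68734513 -0.06665562  0.06850148] ((687.0704956054688, -66.76998901367188), (13.969635009765625, 12.955167770385742), 21.68716049194336)
```

Run:
```python
from h import *
s=ctrl.sense();print(s['time_s'],s['eef_pos'],s['dq'].round(3),s['wrist_force'])
```

```text
2.25 [ 0.6858258  -0.06808089  0.21170931] [ 0.007  0.002  0.     0.002 -0.002  0.002] [-0.31717566 -0.22416455 -0.91650899]
```

Emit:
step_arm([
  [[0,0,0.012],[0,0,-4],4],
  [[0,0,0.012],[0,0,-8],4],
  [[0,0,0.012],[0,0,-10],4],
  [[0,0,0.012],[0,0,-10],4],
  [[0,0,0.012],[0,0,-10],4],
  [[0,0,0.012],[0,0,-10],4],
  [[0,0,0.012],[0,0,-10],4],
  [[0,0,0.012],[0,0,-10],4],
  [[0,0,0.012],[0,0,-10],4],
  [[0,0,0.012],[0,0,-10],4],
])

```text
time_s: 3.25
eef_pos: [0.686, -0.0665, 0.1115]
eef_rot: [[0.383, -0.924, 0.0], [-0.924, -0.383, -0.0], [0.0, -0.0, -1.0]]
wrist_force: [-0.1, 0.4, -0.1]
grip_width: 0.467
```

Emit:
step_arm([
  [[0,0,0],[0.05,0,-3],4],
  [[0,0,0],[0.05,0,-5.2],4],
  [[0,0,0],[0.05,0,-5.2],4],
  [[0,0,0],[0.05,0,-5.2],1.0],
  [[0,0,0],[0.05,0,-5.2],1.0],
  [[0,0,0],[0.05,0,-5.2],1.0],
  [[0,0,0],[0.05,0,-5.2],1.0],
  [[0,0,0],[0.05,0,-5.2],1.0],
  [[0,0,0],[0.05,0,-5.2],1.0],
  [[0,0,0],[0.05,0,-5.2],1.0],
], force=60)

```text
time_s: 4.25
eef_pos: [0.6873, -0.0666, 0.0611]
eef_rot: [[0.383, -0.924, 0.002], [-0.924, -0.383, -0.0], [0.001, -0.002, -1.0]]
wrist_force: [-0.3, 0.3, 6.8]
grip_width: 0.134
```

Emit:
step_arm([
  [[0,0,0],[0,0,2],1.0],
  [[0,0,0],[0,0,4],1.0],
  [[0,0,0],[0,0,6],1.0],
  [[0,0,0],[0,0,8],1.0],
  [[0,0,0],[0,0,11],1.0],
  [[0,0,0],[0,0,14],1.0],
  [[0,0,0],[0,0,16],1.0],
  [[0,0,0],[0,0,16],1.0],
  [[0,0,0],[0,0,16],1.0],
  [[0,0,0],[0,0,16],1.0],
])

```text
time_s: 5.25
eef_pos: [0.6861, -0.0665, 0.2178]
eef_rot: [[0.383, -0.924, -0.002], [-0.924, -0.383, 0.0], [-0.001, 0.002, -1.0]]
wrist_force: [-0.3, -0.2, -0.8]
grip_width: 0.131
```

Run:
```python
from h import *
px,W,E,K,k=cam('wrist');s=ctrl.sense();p=s['eef_pos'];R=s['eef_rot'];print(p,s['grip_width'],s['wrist_force']);np.savez('w3',px=px,W=W)
q=(W-p)@R*1000   # tool coords
m=(abs(q[...,0])<12)&(abs(q[...,1])<20)&(q[...,2]>6)&(q[...,2]<70)
P=q[m];print(len(P))
for a in range(0,70,8):
    t=P[(P[:,2]>=a)&(P[:,2]<a+8)]
    if len(t)>4: print(a,len(t),t.min(0).round(1),t.max(0).round(1),np.median(t,0).round(1))
save('w3',px[100:400,170:470],2)
```

```text
[ 0.6860858  -0.06642498  0.21770042] 0.13480924111358877 [ 0.75617938 -0.33479088 -1.40495917]
532
0 33 [-6.7 -7.1  6.1] [ 6.7 -6.1  8. ] [ 0.3 -6.6  7. ]
8 130 [-7.  -7.1  8. ] [ 6.9 -5.9 16. ] [-0.3 -6.5 11.6]
16 110 [-6.8 -7.5 16.1] [ 6.8 -6.1 23.9] [ 0.3 -6.5 20.2]
24 103 [-6.9 -7.  24. ] [ 7.  -6.1 32. ] [-0.3 -6.5 28. ]
32 84 [-6.7 -7.  32.1] [ 6.7 -6.2 39.9] [-0.3 -6.5 35.9]
40 72 [-7. -7. 40.] [ 7.  -6.2 47.5] [-0.3 -6.5 43.9]
```

View pics/w3.png

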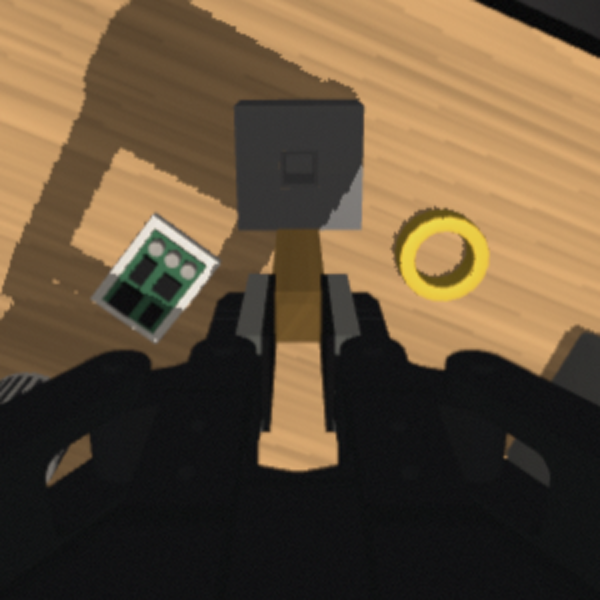

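Emit:
step_arm([
  [[0,0,0.1],[-1,-2,2.2],1.0],
  [[0,0,0.2],[-2,-6,2.2],1.0],
  [[0,0,0.3],[-3,-10,2.2],1.0],
  [[0,0,0.4],[-5,-14,2.2],1.0],
  [[0,0,0.515],[-6,-18,2.2],1.0],
  [[0,0,0.515],[-7,-22,2.2],1.0],
  [[0,0,0.515],[-8,-26,2.2],1.0],
  [[0,0,0.515],[-8,-26,2.2],1.0],
  [[0,0,0.515],[-8,-26,2.2],1.0],
  [[0,0,0.515],[-8,-26,2.2],1.0],
])

```text
time_s: 6.3
eef_pos: [0.6066, -0.3258, 0.2406]
eef_rot: [[0.788, -0.615, -0.001], [-0.615, -0.788, 0.001], [-0.001, -0.0, -1.0]]
wrist_force: [0.5, 1.3, -0.8]
grip_width: 0.134
```

```bash
cat > sh.py <<'E'
from h import *
from scipy.optimize import least_squares
px,W,E,K,k=cam('wrist');s=ctrl.sense();p=s['eef_pos'];R=s['eef_rot'];print('tcp',p,'xang',np.degrees(np.arctan2(R[1,0],R[0,0])),s['grip_width']);np.savez('w4',px=px,W=W)
z=W[...,2];x=W[...,0];y=W[...,1];near=np.hypot(x-.597,y+.338)<.045
for n,lo,hi in [('flange',.084,.094),('shafttop',.110,.118)]:
    m=(z>lo)&(z<hi)&near
    H=cv2.convexHull(W[m][:,:2].astype(np.float32))[:,0]*1000
    c=least_squares(lambda c:np.hypot(H[:,0]-c[0],H[:,1]-c[1])-c[2],[597,-338,20],loss='soft_l1').x
    print(n,m.sum(),c.round(2),np.median(z[m]))
    if n=='flange': ax=c[:2]
q=W*1000
for th in range(44,62,2):
    t=np.radians(th);u=(q[...,0]-ax[0])*np.cos(t)+(q[...,1]-ax[1])*np.sin(t);v=-(q[...,0]-ax[0])*np.sin(t)+(q[...,1]-ax[1])*np.cos(t)
    f=(z>.08)&(z<.12)&(u>8)&(u<21.5)
    print(th,'left edge',np.sort(v[f&(v>0)])[:12].mean().round(2),'right',np.sort(v[f&(v<0)])[-12:].mean().round(2))
E
python3 sh.py; python3 -c "
from h import *
px=np.load('w4.npz')['px'];save('w4',px[60:360,170:470],2)"
```

```text
tcp [ 0.60674092 -0.32556897  0.24089335] xang -37.93530936093689 0.13311922488285807
flange 1749 [ 596.97 -338.23   32.85] 0.08840829546462142
shafttop 494 [ 597.1  -338.13   17.72] 0.11391219699006536
44 left edge 9.16 right -5.28
46 left edge 9.29 right -5.89
48 left edge 8.95 right -6.39
50 left edge 8.56 right -6.97
52 left edge 8.12 right -7.54
54 left edge 7.69 right -8.05
56 left edge 7.24 right -8.56
58 left edge 6.73 right -8.95
60 left edge 6.21 right -9.28
```

View pics/w4.png

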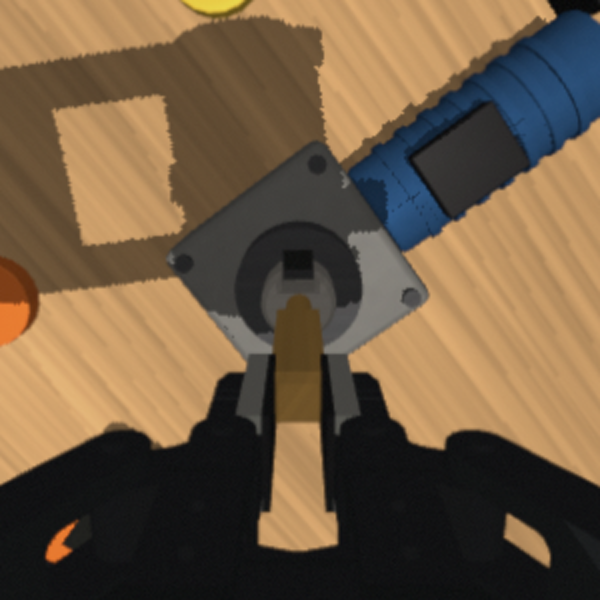

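Run:
```python
from h import *
d=np.load('w4.npz');W=d['W'];q=W*1000;z=W[...,2];t=np.radians(52);a=np.array([597,-338.2])
u=(q[...,0]-a[0])*np.cos(t)+(q[...,1]-a[1])*np.sin(t);v=-(q[...,0]-a[0])*np.sin(t)+(q[...,1]-a[1])*np.cos(t)
f=(z>.08)&(z<.12)
L=[];Rr=[]
for u0 in np.arange(7,22,1.0):
    g=f&(u>=u0)&(u<u0+1.5)
    l=v[g&(v>3)];r=v[g&(v<-3)]
    if len(l) and len(r): print(u0,l.min().round(2),r.max().round(2),end=' | ');L.append((u0,l.min()));Rr.append((u0,r.max()))
L=np.array(L);Rr=np.array(Rr)
for A in (L,Rr): print(np.polyfit(A[:,0],A[:,1],1), np.median(A[:,1]))
g=f&(abs(v)<6)
print('flange beyond pocket umin',np.sort(u[g&(z<.093)&(u>15)])[:5],'back wall umax',np.sort(u[g&(z>.108)])[-5:])
```

```text
7.0 7.92 -7.8 | 8.0 7.99 -7.79 | 9.0 7.99 -7.79 | 10.0 8.01 -7.8 | 11.0 8.01 -7.53 | 12.0 8.09 -7.53 | 13.0 8.09 -7.49 | 14.0 8.11 -7.48 | 15.0 8.3 -7.44 | 16.0 8.88 -7.4 | 17.0 8.88 -7.4 | 18.0 8.96 -7.36 | 19.0 8.86 -7.35 | 20.0 8.85 -7.33 | 21.0 3.83 -3.25 | [-0.03908489  8.59857152] 8.09028651875181
[ 0.14028977 -9.21282766] -7.476527148528973
flange beyond pocket umin [22.09522999 22.13194012 22.13795342 22.15590041 22.17633263] back wall umax [6.24749887 6.26748928 6.30990458 6.38021898 6.38990673]
```

Emit:
step_arm([
  [[0,0,0.021],[-0.1,-0.1,0],1.0],
  [[0,0,0.021],[-0.1,-0.1,0],1.0],
  [[0,0,0.021],[-0.1,-0.1,-1],1.0],
  [[0,0,0.021],[-0.1,-0.1,-2],1.0],
  [[0,0,0.021],[-0.1,-0.1,-3],1.0],
  [[0,0,0.021],[-0.1,-0.1,-4],1.0],
  [[0,0,0.021],[-0.1,-0.1,-5],1.0],
  [[0,0,0.021],[-0.1,-0.1,-6],1.0],
  [[0,0,0.021],[-0.1,-0.1,-6.8],1.0],
  [[0,0,0.021],[-0.1,-0.1,-6.8],1.0],
])

```text
time_s: 7.35
eef_pos: [0.6051, -0.3273, 0.1717]
eef_rot: [[0.801, -0.599, -0.002], [-0.599, -0.801, 0.001], [-0.002, 0.0, -1.0]]
wrist_force: [-0.9, -0.3, -0.5]
grip_width: 0.136
```

Run:
```python
from h import *
px,W,E,K,k=cam('wrist');s=ctrl.sense();p=s['eef_pos'];R=s['eef_rot'];print('tcp',p,'xang',np.degrees(np.arctan2(R[1,0],R[0,0])),s['wrist_force'])
z=W[...,2];q=(W-p)@R*1000
m=(abs(q[...,0])<10)&(q[...,1]<-3)&(q[...,1]>-12)&(q[...,2]>6)&(q[...,2]<47);P=W[m]
print('key front tool y',np.median(q[m][:,1]),'x',q[m][:,0].min(),q[m][:,0].max())
ax=np.array([.597,-.3382]);t=np.radians(53.3)
d=(p[:2]-ax)*1000;print('tcp u,v',d@[np.cos(t),np.sin(t)],d@[-np.sin(t),np.cos(t)])
# flange circle check
f=(z>.084)&(z<.094)&(np.hypot(W[...,0]-.597,W[...,1]+.338)<.045)
from scipy.optimize import least_squares
H=cv2.convexHull(W[f][:,:2].astype(np.float32))[:,0]*1000
print(least_squares(lambda c:np.hypot(H[:,0]-c[0],H[:,1]-c[1])-33,[597,-338],loss='soft_l1').x)
```

```text
tcp [ 0.60533456 -0.3274344   0.17273293] xang -36.788230172703976 [ 0.28883359  0.40958282 -0.27901028]
key front tool y -6.545833144831191 x -7.434374575899395 6.533067220220421
tcp u,v 13.612532835825375 -0.2486540752796777
[ 596.94747024 -338.22130024]
```

Emit:
step_arm([
  [[0,0,0],[0.04,0.06,0],1.0],
  [[0,0,0],[0.04,0.06,-0.3],1.0],
  [[0,0,0],[0.04,0.06,-0.6],1.0],
  [[0,0,0],[0.04,0.06,-0.9],1.0],
  [[0,0,0],[0.04,0.06,-1.2],1.0],
  [[0,0,0],[0.04,0.06,-1.5],1.0],
  [[0,0,0],[0.04,0.06,-1.8],1.0],
  [[0,0,0],[0.04,0.06,-2.1],1.0],
  [[0,0,0],[0.04,0.06,-2.3],1.0],
  [[0,0,0],[0.04,0.06,-2.3],1.0],
])

```text
time_s: 8.4
eef_pos: [0.6058, -0.3268, 0.1499]
eef_rot: [[0.801, -0.599, -0.0], [-0.599, -0.801, 0.0], [-0.0, 0.0, -1.0]]
wrist_force: [0.1, 1.0, -1.2]
grip_width: 0.132
```

Emit:
step_arm([
  [[0,0,0],[0,0,-0.3],1.0],
  [[0,0,0],[0,0,-0.6],1.0],
  [[0,0,0],[0,0,-0.9],1.0],
  [[0,0,0],[0,0,-1.2],1.0],
  [[0,0,0],[0,0,-1.5],1.0],
  [[0,0,0],[0,0,-1.8],1.0],
  [[0,0,0],[0,0,-2.1],1.0],
  [[0,0,0],[0,0,-2.4],1.0],
  [[0,0,0],[0,0,-2.6],1.0],
  [[0,0,0],[0,0,-2.6],1.0],
])

```text
time_s: 9.4
eef_pos: [0.6058, -0.3268, 0.1239]
eef_rot: [[0.801, -0.599, -0.0], [-0.599, -0.801, 0.0], [-0.0, 0.0, -1.0]]
wrist_force: [-0.5, 0.0, -0.1]
grip_width: 0.131
```

Emit:
step_arm([
  [[0,0,0],[0,0,-0.2],1.0],
  [[0,0,0],[0,0,-0.4],1.0],
  [[0,0,0],[0,0,-0.6],1.0],
  [[0,0,0],[0,0,-0.7],1.0],
  [[0,0,0],[0,0,-0.75],1.0],
  [[0,0,0],[0,0,-0.8],1.0],
  [[0,0,0],[0,0,-0.85],1.0],
  [[0,0,0],[0,0,-0.85],1.0],
  [[0,0,0],[0,0,-0.85],1.0],
  [[0,0,0],[0,0,-0.85],1.0],
])

```text
time_s: 10.4
eef_pos: [0.606, -0.327, 0.1162]
eef_rot: [[0.801, -0.599, 0.001], [-0.599, -0.801, -0.0], [0.001, -0.0, -1.0]]
wrist_force: [0.7, -0.3, 3.5]
grip_width: 0.132
```

Emit:
step_arm([
  [[0,0,0],[0,0,0],4.0],
  [[0,0,0],[0,0,0],4.0],
  [[0,0,0],[0,0,0],4.0],
  [[0,0,0],[0,0,0],4.0],
  [[0,0,0],[0,0,3],4.0],
  [[0,0,0],[0,0,7],4.0],
  [[0,0,0],[0,0,12],8.5],
  [[0,0,0],[0,0,14],8.5],
  [[0,0,0],[0,0,14],8.5],
  [[0,0,0],[0,0,14],8.5],
])

```text
time_s: 11.4
eef_pos: [0.6059, -0.3269, 0.2555]
eef_rot: [[0.801, -0.599, 0.0], [-0.599, -0.801, -0.0], [0.0, -0.0, -1.0]]
wrist_force: [-0.8, 0.1, -0.7]
grip_width: 0.997
```

Run:
```python
from h import *
px,W,E,K,k=cam('wrist');s=ctrl.sense();print('tcp',s['eef_pos']);np.savez('w5',px=px,W=W)
z=W[...,2];ax=np.array([.597,-.3382]);t=np.radians(53.3);q=(W[...,:2]-ax)*1000
u=q@[np.cos(t),np.sin(t)];v=q@[-np.sin(t),np.cos(t)]
m=(abs(v)<12)&(u>7)&(u<24)&(z>.118)&(z<.15);print('key top',m.sum(),np.median(z[m]),z[m].max(),u[m].min(),u[m].max(),v[m].min(),v[m].max())
R=cv2.minAreaRect(np.stack([u[m],v[m]],1).astype(np.float32));print(R)
m=(z>.110)&(z<.117)&(np.hypot(u,v)<17);print('shaft top',np.median(z[m]));m=(z>.06)&(z<.068)&(np.hypot(u,v)>38)&(np.hypot(u,v)<50);print('gearbox',np.median(z[m]))
px,W,E,K,k=cam('top');np.savez('top2',px=px,W=W);save('top2',px,1.25)
z=W[...,2]
for n,c,r,lo,hi in [('pulley',(.444,.037),.1,.035,.06),('ring',(.416,-.234),.09,.01,.03),('A',(.576,-.01),.06,.005,.03),('B',(.416,-.09),.06,.005,.03)]:
    M=((z>lo)&(z<hi)&(np.hypot(W[...,0]-c[0],W[...,1]-c[1])<r)).astype(np.uint8)
    n_,L,st,_=cv2.connectedComponentsWithStats(M)
    if n_>1:
        b=1+np.argmax(st[1:,4]);print(n,st[b,4],cv2.minAreaRect(W[L==b][:,:2].astype(np.float32)*1000))
```

```text
tcp [ 0.60565991 -0.32672799  0.25440305]
key top 208 0.1239349051688011 0.1259050435288489 7.070979732344318 21.172090727719144 -7.398025408532213 6.028717464720545
((14.110978126525879, -0.6885414123535156), (13.36385440826416, 14.147087097167969), 89.71311950683594)
shaft top 0.11422272758113378
gearbox 0.06442809387318085
pulley 430 ((445.0938720703125, 36.71858215332031), (64.7824935913086, 64.2854995727539), 0.9825831055641174)
ring 477 ((416.2085266113281, -234.1416015625), (57.30708694458008, 58.84305953979492), 0.41052067279815674)
A 590 ((576.2853393554688, -10.112743377685547), (51.557411193847656, 72.42280578613281), 74.24320983886719)
B 632 ((416.5898132324219, -90.0273208618164), (52.13058090209961, 71.9774169921875), 72.08076477050781)
```

Emit:
step_arm([
  [[0,0,0],[-2,4,0],8.5],
  [[0,0,0],[-4,8,0],8.5],
  [[0,0,0],[-6,12.5,-1],8.5],
  [[0,0,0],[-8,17,-2],8.5],
  [[0,0,0],[-10,21.5,-3],8.5],
  [[0,0,0],[-12,26,-4],8.5],
  [[0,0,0],[-14,31,-5],8.5],
  [[0,0,0],[-16,36.3,-5],8.5],
  [[0,0,0],[-16,36.3,-5],8.5],
  [[0,0,0],[-16,36.3,-5],8.5],
])

```text
time_s: 12.5
eef_pos: [0.4452, 0.0374, 0.2051]
eef_rot: [[0.803, -0.597, -0.001], [-0.597, -0.803, 0.0], [-0.001, 0.0, -1.0]]
wrist_force: [0.9, -0.1, 0.5]
grip_width: 0.995
```

```bash
cat > pul.py <<'E'
from h import *
from scipy.optimize import least_squares
import sys
px,W,E,K,k=cam('wrist');s=ctrl.sense();p=s['eef_pos'];R=s['eef_rot'];print('tcp',p,'xang',np.degrees(np.arctan2(R[1,0],R[0,0])),s['grip_width'],s['wrist_force'])
np.savez('w6',px=px,W=W)
cx,cy,zt=map(float,sys.argv[1:4])
z=W[...,2];m=(abs(z-zt)<.004)&(np.hypot(W[...,0]-cx,W[...,1]-cy)<.045)
Q=W[m][:,:2]*1000;H=cv2.convexHull(Q.astype(np.float32))[:,0]
c=least_squares(lambda c:np.hypot(H[:,0]-c[0],H[:,1]-c[1])-33,[cx*1000,cy*1000],loss='soft_l1').x
print('outer',m.sum(),c.round(2),'z',np.median(z[m]), 'res',np.abs(np.hypot(*(H-c).T)-33).mean())
d=Q-c;r=np.hypot(*d.T);a=np.degrees(np.arctan2(d[:,1],d[:,0]))
print('inner r by angle',[(b,r[(a>=b)&(a<b+15)].min().round(1)) for b in range(-180,180,15) if ((a>=b)&(a<b+15)).any()])
hsv=cv2.cvtColor(px,cv2.COLOR_RGB2HSV);rd=((hsv[...,0]<8)|(hsv[...,0]>172))&(hsv[...,1]>130)&(hsv[...,2]>80)&m
D=W[rd][:,:2]*1000
if len(D):D=np.median(D,0)-c;print('dot',rd.sum(),D,np.degrees(np.arctan2(D[1],D[0])))
# keyway angle: edges of keyway at r 19.5..23
best=[]
for th in np.arange(-180,180,1.):
    t=np.radians(th);u=d@[np.cos(t),np.sin(t)];v=d@[-np.sin(t),np.cos(t)]
    best.append((((u>19.5)&(u<23)&(abs(v)<7.6)).sum(),th))
b0=min(best)[0];b=np.array([x[1] for x in best if x[0]<=b0+1]);print('keyway',b0,b)
E
python3 pul.py .4455 .0365 .0445
python3 -c "
from h import *
px=np.load('w6.npz')['px'];save('w6',px[60:300,200:440],2)"
```

```text
tcp [0.44575901 0.03630439 0.20519839] xang -36.6878096051589 0.9967790601930689 [0.68150077 0.36914047 0.0316219 ]
outer 1968 [446.76  36.04] z 0.04438289474062787 res 0.22521690587322357
inner r by angle [(-180, np.float64(19.3)), (-165, np.float64(19.1)), (-150, np.float64(19.3)), (-135, np.float64(19.3)), (-120, np.float64(18.8)), (-105, np.float64(19.1)), (-90, np.float64(19.2)), (-75, np.float64(19.1)), (-60, np.float64(19.3)), (-45, np.float64(19.2)), (-30, np.float64(19.4)), (-15, np.float64(23.9)), (0, np.float64(23.6)), (15, np.float64(19.4)), (30, np.float64(19.3)), (45, np.float64(19.5)), (60, np.float64(19.5)), (75, np.float64(19.4)), (90, np.float64(19.6)), (105, np.float64(19.5)), (120, np.float64(19.6)), (135, np.float64(19.4)), (150, np.float64(19.5)), (165, np.float64(19.1))]
dot 4 [26.26785826  0.03341969] 0.07289541227572938
keyway 0 [1. 2. 3. 4.]
```

View pics/w6.png

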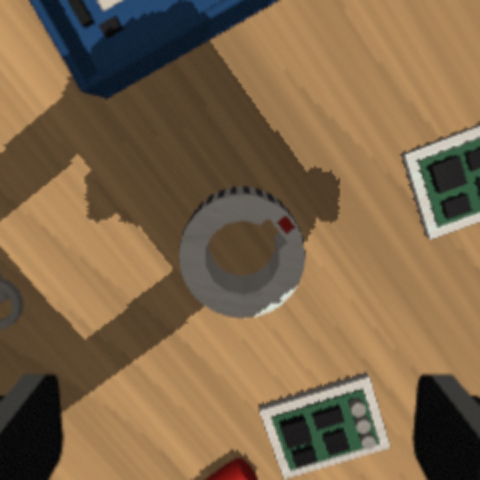

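Emit:
step_arm([
  [[0,0,0],[0.1,0,-4],8.5],
  [[0,0,0],[0.1,0,-8],8.5],
  [[0,0,0],[0.1,0,-12],8.5],
  [[0,0,0],[0.1,0,-15],8.5],
  [[0,0,0],[0.1,0,-17],8.5],
  [[0,0,0],[0.1,0,-18.6],8.5],
  [[0,0,0],[0.1,0,-18.6],8.5],
  [[0,0,0],[0.1,0,-18.6],8.5],
  [[0,0,0],[0.1,0,-18.6],7.4],
  [[0,0,0],[0.1,0,-18.6],7.0],
], force=80)

```text
time_s: 13.55
eef_pos: [0.4475, 0.0359, 0.0207]
eef_rot: [[0.801, -0.599, 0.001], [-0.599, -0.801, -0.0], [0.001, -0.001, -1.0]]
wrist_force: [-0.7, 0.4, -0.7]
grip_width: 0.819
```

Emit:
step_arm([
  [[0,0,0],[0,0,0],6.2],
  [[0,0,0],[0,0,0],6.0],
  [[0,0,0],[0,0,0],6.0],
  [[0,0,0],[0,0,0],6.0],
  [[0,0,0],[0,0,0],6.0],
  [[0,0,0],[0,0,3],6.0],
  [[0,0,0],[0,0,7],6.0],
  [[0,0,0],[0,0,11],6.0],
  [[0,0,0],[0,0,15],6.0],
  [[0,0,0],[0,0,19],6.0],
])

```text
time_s: 14.55
eef_pos: [0.4465, 0.0361, 0.2117]
eef_rot: [[0.801, -0.599, 0.0], [-0.599, -0.801, -0.0], [0.0, -0.0, -1.0]]
wrist_force: [0.3, 0.5, -3.5]
grip_width: 0.738
```

Emit:
step_arm([
  [[0,0,0.1],[2,-4,2],6.0],
  [[0,0,0.2],[4,-8,2],6.0],
  [[0,0,0.3],[6,-12,2],6.0],
  [[0,0,0.4],[8,-16,2],6.0],
  [[0,0,0.5],[9,-20,2],6.0],
  [[0,0,0.6],[10,-24,2],6.0],
  [[0,0,0.7],[11.5,-28,2],6.0],
  [[0,0,0.8],[13,-32,2],6.0],
  [[0,0,0.87],[14.5,-36,2],6.0],
  [[0,0,0.87],[15.05,-37.4,2],6.0],
])

```text
time_s: 15.55
eef_pos: [0.5977, -0.341, 0.2288]
eef_rot: [[0.974, 0.227, -0.001], [0.227, -0.974, -0.0], [-0.001, -0.0, -1.0]]
wrist_force: [1.3, 1.6, -3.7]
grip_width: 0.736
```

Emit:
step_arm([
  [[0,0,0],[0,0,0],6.0],
  [[0,0,0],[0,0,0],6.0],
  [[0,0,0],[0,0,0],6.0],
  [[0,0,0],[0,0,0],6.0],
  [[0,0,0],[0,0,0],6.0],
  [[0,0,0],[0,0,0],6.0],
  [[0,0,0],[0,0,0],6.0],
  [[0,0,0],[0,0,0],6.0],
  [[0,0,0],[0,0,0],6.0],
  [[0,0,0],[0,0,0],6.0],
])

```text
time_s: 16.55
eef_pos: [0.5974, -0.3379, 0.2297]
eef_rot: [[0.974, 0.226, -0.0], [0.226, -0.974, 0.0], [-0.0, -0.0, -1.0]]
wrist_force: [-0.2, 0.3, -2.7]
grip_width: 0.738
```

```bash
python3 pul.py .597 -.338 .258
python3 -c "
from h import *
px=np.load('w6.npz')['px'];save('w7',px[130:330,200:440],2)"
```

```text
tcp [ 0.5973834  -0.33794522  0.22977588] xang 13.060083736357992 0.7412795480930335 [-0.29034302  0.28331059 -2.54346698]
outer 923 [ 596.08 -337.51] z 0.2578910334261994 res 5.78402787977698
inner r by angle [(-180, np.float64(20.0)), (-165, np.float64(18.6)), (-150, np.float64(28.0)), (-135, np.float64(18.6)), (-120, np.float64(23.6)), (-75, np.float64(23.9)), (-30, np.float64(20.8)), (-15, np.float64(25.9)), (0, np.float64(32.3)), (15, np.float64(24.8)), (30, np.float64(27.8)), (45, np.float64(24.6)), (60, np.float64(31.5)), (75, np.float64(26.9)), (90, np.float64(25.4)), (105, np.float64(21.2)), (120, np.float64(20.7)), (135, np.float64(24.8)), (150, np.float64(26.0)), (165, np.float64(18.5))]
dot 13 [18.66684067 20.7895433 ] 48.079470440154125
keyway 0 [-158. -157. -156. -155. -154. -153. -152. -151. -150. -149. -144. -143.
 -142. -141. -140. -139. -138. -137. -136. -135. -134. -133. -132. -131.
 -130. -129. -128. -127. -126. -125. -124. -123. -122. -121. -120. -119.
 -118. -117. -116. -115. -114. -113. -112. -111. -110. -109. -108. -107.
 -106. -105. -104. -103. -102. -101. -1
[... 417 characters left out ...]
    8.    9.   10.   11.   12.   13.   14.   15.   16.
   17.   18.   19.   20.   21.   22.   23.   24.   25.   26.   27.   28.
   29.   30.   31.   32.   33.   34.   35.   36.   37.   38.   39.   40.
   41.   42.   43.   44.   45.   46.   47.   48.   49.   50.   51.   52.
   53.   54.   55.   56.   57.   58.   59.   60.   61.   62.   63.   64.
   65.   66.   67.   68.   69.   70.   71.   72.   73.   74.   75.   76.
   77.   78.   79.   80.   81.   82.   83.   84.   85.   86.   87.   88.
   89.   90.   91.   92.  149.  150.  151.  152.  153.  154.  155.  156.
  157.  158.  159.  160.  161.  162.  163.  164.  165.  166.  167.  168.
  169.  170.  171.  172.  173.  174.  175.  176.  177.  178.]
```

View pics/w7.png

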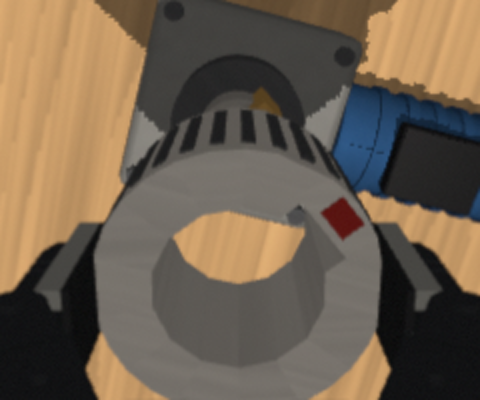

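```bash
cat > pul2.py <<'E'
from h import *
from scipy.optimize import least_squares
d=np.load('w6.npz');px=d['px'];W=d['W'];s=ctrl.sense();p=s['eef_pos'];R=s['eef_rot']
q=(W-p)@R*1000
hsv=cv2.cvtColor(px,cv2.COLOR_RGB2HSV)
c0=(abs(q[...,0])<40)&(abs(q[...,1])<45)
h=np.histogram(q[...,2][c0],bins=np.arange(-60,60,2));print(list(zip(h[1].astype(int),h[0])))
b=h[1][np.argmax(h[0])]+1
m=c0&(abs(q[...,2]-b)<4)&(px.sum(2)>200)
P=q[m];A=np.c_[P[:,:2],np.ones(len(P))];co=np.linalg.lstsq(A,P[:,2],rcond=None)[0];print('plane',co,len(P))
m&=(abs(q[...,2]-(q[...,0]*co[0]+q[...,1]*co[1]+co[2]))<2);P=q[m][:,:2]
H=cv2.convexHull(P.astype(np.float32))[:,0]
# boundary by angle
c=np.array([0.,0])
for it in range(5):
    f=least_squares(lambda c:np.hypot(*(H-c).T)-33,c,loss='soft_l1');c=f.x
print('centre tool',c,np.abs(f.fun).mean())
dd=P-c;r=np.hypot(*dd.T)
t=np.radians(np.arange(-180,180,1.));n=[((lambda u,v:((u>19.5)&(u<23)&(abs(v)<7.6)).sum())(dd@[np.cos(a),np.sin(a)],dd@[-np.sin(a),np.cos(a)])) for a in t]
n=np.array(n);g=np.degrees(t[n<=n.min()+1]);w=R[:2,:2]
print('keyway world deg',n.min(),[round(float(np.degrees(np.arctan2(*(w@[np.cos(a),np.sin(a)])[::-1]))),1) for a in np.radians(g)])
rd=((hsv[...,0]<8)|(hsv[...,0]>172))&(hsv[...,1]>110)&m
D=w@(q[rd][:,:2].mean(0)-c);print('dot',rd.sum(),np.hypot(*D),np.degrees(np.arctan2(D[1],D[0])))
print('axis world',(p[:2]+w@c/1000))
E
python3 pul2.py
```

```text
[(np.int64(-60), np.int64(235)), (np.int64(-58), np.int64(224)), (np.int64(-56), np.int64(207)), (np.int64(-54), np.int64(201)), (np.int64(-52), np.int64(188)), (np.int64(-50), np.int64(116)), (np.int64(-48), np.int64(52)), (np.int64(-46), np.int64(75)), (np.int64(-44), np.int64(364)), (np.int64(-42), np.int64(226)), (np.int64(-40), np.int64(195)), (np.int64(-38), np.int64(201)), (np.int64(-36), np.int64(226)), (np.int64(-34), np.int64(205)), (np.int64(-32), np.int64(193)), (np.int64(-30), np.int64(186)), (np.int64(-28), np.int64(173)), (np.int64(-26), np.int64(313)), (np.int64(-24), np.int64(8617)), (np.int64(-22), np.int64(1288)), (np.int64(-20), np.int64(453)), (np.int64(-18), np.int64(524)), (np.int64(-16), np.int64(386)), (np.int64(-14), np.int64(399)), (np.int64(-12), np.int64(372)), (np.int64(-10), np.int64(315)), (np.int64(-8), np.int64(309)), (np.int64(-6), np.int64(300)), (np.int64(-4), np.int64(265)), (np.int64(-2), np.int64(276)), (np.int64(0), np.int64(241)), (np.int64(2), np.int64(261)), (np.int64(4), np.int64(211)), (np.int64(6), np.int64(227)), (np.int64(8), np.int64(
[... 248 characters left out ...]
 (np.int64(26), np.int64(0)), (np.int64(28), np.int64(0)), (np.int64(30), np.int64(0)), (np.int64(32), np.int64(0)), (np.int64(34), np.int64(0)), (np.int64(36), np.int64(0)), (np.int64(38), np.int64(0)), (np.int64(40), np.int64(0)), (np.int64(42), np.int64(0)), (np.int64(44), np.int64(0)), (np.int64(46), np.int64(0)), (np.int64(48), np.int64(0)), (np.int64(50), np.int64(0)), (np.int64(52), np.int64(0)), (np.int64(54), np.int64(0)), (np.int64(56), np.int64(0))]
plane [ 2.10983155e-03  1.63664944e-03 -2.26113887e+01] 9968
centre tool [-0.28588657 -0.12814416] 0.8590670612153205
keyway world deg 0 [52.1, 51.1, 50.1]
dot 4 28.991323245205837 46.29947844831506
axis world [ 0.59707595 -0.337885  ]
```

Emit:
step_arm([
  [[0,0,0.015],[0,-0.03,-1],6.0],
  [[0,0,0.015],[0,-0.03,-2],6.0],
  [[0,0,0.015],[0,-0.03,-3],6.0],
  [[0,0,0.015],[0,-0.03,-4],6.0],
  [[0,0,0.015],[0,-0.03,-5],6.0],
  [[0,0,0.015],[0,-0.03,-6],6.0],
  [[0,0,0.015],[0,-0.03,-6.6],6.0],
  [[0,0,0.015],[0,-0.03,-7.2],6.0],
  [[0,0,0.015],[0,-0.03,-7.4],6.0],
  [[0,0,0.015],[0,-0.03,-7.4],6.0],
])

```text
time_s: 17.6
eef_pos: [0.5974, -0.3382, 0.1557]
eef_rot: [[0.971, 0.241, -0.0], [0.241, -0.971, 0.0], [-0.0, -0.0, -1.0]]
wrist_force: [-0.2, 0.1, -2.7]
grip_width: 0.739
```

```bash
python3 - <<'E'
from h import *
px,W,E,K,k=cam('wrist');s=ctrl.sense();p=s['eef_pos'];R=s['eef_rot'];np.savez('w6',px=px,W=W);print(p,s['wrist_force'])
ax=np.array([.597,-.3382]);t=np.radians(52);q=(W[...,:2]-ax)*1000;z=W[...,2]
m=(z>.112)&(z<.13)&(np.hypot(q[...,0],q[...,1])<24);print('seen through bore: key/shaft top',m.sum(),np.median(q[m],0),np.median(z[m]))
save('w8',px[150:400,200:440],2)
E
python3 pul2.py | tail -5
```

```text
[ 0.59745999 -0.338249    0.15605272] [ 0.2593883   0.45838476 -2.64846662]
seen through bore: key/shaft top 150 [ 2.36743768 -9.9265689 ] 0.11430869869514473
plane [ 1.70909751e-03  1.45148409e-03 -2.22946007e+01] 9893
centre tool [-0.37870011 -0.26295155] 1.0965671583201573
keyway world deg 0 [51.9, 50.9]
dot 6 27.76822336659045 49.393895650314796
axis world [ 0.59702915 -0.33808489]
```

View pics/w8.png

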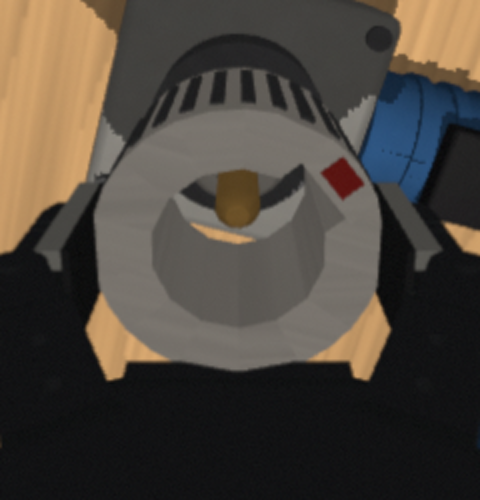

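Emit:
step_arm([
  [[0,0,0.01],[0,0,-0.2],6.0],
  [[0,0,0.01],[0,0,-0.4],6.0],
  [[0,0,0.01],[0,0,-0.6],6.0],
  [[0,0,0.01],[0,0,-0.8],6.0],
  [[0,0,0.01],[0,0,-1.0],6.0],
  [[0,0,0.01],[0,0,-1.2],6.0],
  [[0,0,0.01],[0,0,-1.4],6.0],
  [[0,0,0.01],[0,0,-1.5],6.0],
  [[0,0,0.01],[0,0,-1.5],6.0],
  [[0,0,0.01],[0,0,-1.5],6.0],
])

```text
time_s: 18.65
eef_pos: [0.5974, -0.3382, 0.1409]
eef_rot: [[0.968, 0.25, 0.0], [0.25, -0.968, -0.0], [0.0, 0.0, -1.0]]
wrist_force: [-0.9, -0.6, -3.6]
grip_width: 0.737
```

Emit:
step_arm([
  [[0,0,0],[0,0,-0.2],6.0],
  [[0,0,0],[0,0,-0.4],6.0],
  [[0,0,0],[0,0,-0.6],6.0],
  [[0,0,0],[0,0,-0.8],6.0],
  [[0,0,0],[0,0,-1.0],6.0],
  [[0,0,0],[0,0,-1.2],6.0],
  [[0,0,0],[0,0,-1.4],6.0],
  [[0,0,0],[0,0,-1.4],6.0],
  [[0,0,0],[0,0,-1.4],6.0],
  [[0,0,0],[0,0,-1.4],6.0],
])

```text
time_s: 19.65
eef_pos: [0.5974, -0.3382, 0.127]
eef_rot: [[0.968, 0.25, 0.0], [0.25, -0.968, -0.0], [0.0, 0.0, -1.0]]
wrist_force: [-0.8, 0.1, -2.9]
grip_width: 0.738
```

Engaged with no contact force. Lowering it to the flange.

Emit:
step_arm([
  [[0,0,0],[0,0,-0.3],6.0],
  [[0,0,0],[0,0,-0.6],6.0],
  [[0,0,0],[0,0,-0.9],6.0],
  [[0,0,0],[0,0,-1.2],6.0],
  [[0,0,0],[0,0,-1.4],6.0],
  [[0,0,0],[0,0,-1.5],6.0],
  [[0,0,0],[0,0,-1.6],6.0],
  [[0,0,0],[0,0,-1.65],6.0],
  [[0,0,0],[0,0,-1.65],6.0],
  [[0,0,0],[0,0,-1.65],6.0],
])

```text
time_s: 20.65
eef_pos: [0.5974, -0.3382, 0.1106]
eef_rot: [[0.968, 0.25, 0.0], [0.25, -0.968, -0.0], [0.0, 0.0, -1.0]]
wrist_force: [-1.5, 0.2, 1.1]
grip_width: 0.741
```

Emit:
step_arm([
  [[0,0,0],[0,0,0],8.5],
  [[0,0,0],[0,0,0],8.5],
  [[0,0,0],[0,0,0],8.5],
  [[0,0,0],[0,0,0],8.5],
  [[0,0,0],[0,0,3],8.5],
  [[0,0,0],[0,0,7],8.5],
  [[0,0,0],[0,0,11],8.5],
  [[0,0,0],[0,0,16],8.5],
  [[0,0,0],[0,0,16],8.5],
  [[0,0,0],[0,0,16],8.5],
])

```text
time_s: 21.65
eef_pos: [0.5977, -0.3384, 0.2717]
eef_rot: [[0.968, 0.25, 0.002], [0.25, -0.968, -0.001], [0.002, 0.002, -1.0]]
wrist_force: [0.3, 0.5, -0.4]
grip_width: 0.995
```

```bash
python3 pul.py .597 -.338 .133 | head -3
python3 - <<'E'
from h import *
px,W,E,K,k=cam('top');z=W[...,2]
for n,c,r,lo,hi in [('ring',(.416,-.234),.09,.01,.03),('A',(.576,-.01),.06,.005,.03),('B',(.416,-.09),.06,.005,.03)]:
    M=((z>lo)&(z<hi)&(np.hypot(W[...,0]-c[0],W[...,1]-c[1])<r)).astype(np.uint8)
    n_,L,st,_=cv2.connectedComponentsWithStats(M)
    if n_>1: b=1+np.argmax(st[1:,4]);print(n,st[b,4],cv2.minAreaRect(W[L==b][:,:2].astype(np.float32)*1000))
E
```

```text
tcp [ 0.59735343 -0.33814826  0.26985817] xang 14.496601362213331 0.9985235711446562 [ 6.71571517e-01 -3.49452119e-04 -4.15197023e-01]
outer 2304 [ 597.13 -338.51] z 0.1334590133224583 res 0.2211107483984892
inner r by angle [(-180, np.float64(19.3)), (-165, np.float64(19.3)), (-150, np.float64(19.0)), (-135, np.float64(19.2)), (-120, np.float64(19.3)), (-105, np.float64(19.2)), (-90, np.float64(19.1)), (-75, np.float64(19.4)), (-60, np.float64(19.2)), (-45, np.float64(19.2)), (-30, np.float64(19.4)), (-15, np.float64(19.4)), (0, np.float64(19.5)), (15, np.float64(5.9)), (30, np.float64(22.5)), (45, np.float64(5.9)), (60, np.float64(5.7)), (75, np.float64(5.9)), (90, np.float64(5.6)), (105, np.float64(5.9)), (120, np.float64(5.7)), (135, np.float64(6.1)), (150, np.float64(5.8)), (165, np.float64(19.1))]
ring 474 ((416.2337646484375, -233.60293579101562), (57.21221160888672, 58.85698318481445), 0.9440628886222839)
A 580 ((576.1465454101562, -10.228404998779297), (51.524723052978516, 71.43399810791016), 74.56578826904297)
B 626 ((416.60247802734375, -89.96231842041016), (52.0149040222168, 71.78707122802734), 72.10265350341797)
```

Emit:
step_arm([
  [[0,0,0],[-4,2.4,0],8.5],
  [[0,0,0],[-8,4.8,-1],8.5],
  [[0,0,0],[-12,7.2,-4],8.5],
  [[0,0,0],[-16,9.4,-7],8.5],
  [[0,0,0],[-18,10.4,-10],8.5],
  [[0,0,0],[-18,10.4,-10],8.5],
  [[0,0,0],[-18,10.4,-10],8.5],
  [[0,0,0],[-18,10.4,-10],8.5],
  [[0,0,0],[-18,10.4,-10],8.5],
  [[0,0,0],[-18,10.4,-10],8.5],
])

```text
time_s: 22.75
eef_pos: [0.4181, -0.2346, 0.1709]
eef_rot: [[0.968, 0.25, 0.0], [0.25, -0.968, -0.0], [0.0, 0.0, -1.0]]
wrist_force: [0.1, 0.4, -1.2]
grip_width: 0.997
```

```bash
cat > ring.py <<'E'
from h import *
from scipy.optimize import least_squares
px,W,E,K,k=cam('wrist');s=ctrl.sense();p=s['eef_pos'];R=s['eef_rot'];print('tcp',p,s['grip_width'],s['wrist_force'])
q=(W-p)@R*1000;hsv=cv2.cvtColor(px,cv2.COLOR_RGB2HSV)
o=(hsv[...,0]<18)&(hsv[...,1]>180)&(hsv[...,2]>60)&(abs(q[...,0])<45)&(abs(q[...,1])<45)
zt=np.percentile(q[...,2][o],10);m=o&(q[...,2]<zt+3)
P=q[m][:,:2];H=cv2.convexHull(P.astype(np.float32))[:,0]
f=least_squares(lambda c:np.hypot(*(H-c).T)-30,[0,0],loss='soft_l1');c=f.x
d=P-c;r=np.hypot(*d.T)
print('n',len(P),'top z world',np.median(W[m][:,2]),'zt',zt,'tool c',c.round(2),'res',abs(f.fun).mean(),'rmin',r.min(),'world',p[:2]+R[:2,:2]@c/1000)
E
python3 ring.py
```

```text
tcp [ 0.41793142 -0.23449475  0.17069245] 0.9998395678907616 [ 0.0957413  -0.12075853 -0.79736625]
n 2362 top z world 0.017418000637517195 zt 152.30267449098315 tool c [-1.16  0.15] res 2.0224836414621175 rmin 6.599308822226244 world [ 0.41685007 -0.23492928]
```

Emit:
step_arm([
  [[0,0,0],[0,0,0],6.2],
  [[0,0,0],[0,0,0],6.2],
  [[0,0,0],[0,0,0],6.2],
  [[0,0,0],[0,0,0],6.2],
  [[0,0,0],[0,0,0],6.2],
  [[0,0,0],[0,0,0],6.2],
  [[0,0,0],[0,0,0],6.2],
  [[0,0,0],[0,0,0],6.2],
  [[0,0,0],[0,0,0],6.2],
  [[0,0,0],[0,0,0],6.2],
])

```text
time_s: 23.8
eef_pos: [0.4174, -0.2342, 0.1703]
eef_rot: [[0.968, 0.25, -0.0], [0.25, -0.968, -0.0], [-0.0, -0.0, -1.0]]
wrist_force: [-0.2, 0.0, 0.3]
grip_width: 0.728
```

Run:
```python
from h import *
px,W,E,K,k=cam('wrist');s=ctrl.sense();p=s['eef_pos'];R=s['eef_rot'];q=(W-p)@R*1000;print(s['grip_width'])
m=(abs(q[...,0])<75)&(abs(q[...,1])<30)&(q[...,2]>-60)&(q[...,2]<60)
P=q[m];print(len(P))
for sg in (1,-1):
    T=P[P[:,0]*sg>0];T=T[np.argsort(T[:,2])[::-1]];print(T[:5].round(1).tolist())
    for a in (-30,-20,-15,-10,-6,-3,0):
        t=T[abs(T[:,2]-a)<1.5]
        if len(t):print(a,'x',(t[:,0]*sg).min().round(1),(t[:,0]*sg).max().round(1),'y',t[:,1].min().round(1),t[:,1].max().round(1))
```

```text
0.7255215784083383
9930
[[30.8, -7.0, -5.1], [30.9, -5.9, -5.1], [30.7, 0.6, -5.2], [30.8, 2.2, -5.3], [30.7, 1.6, -5.4]]
-30 x 30.4 44.5 y -11.4 11.0
-20 x 30.5 44.6 y -11.3 10.7
-15 x 30.4 44.7 y -11.3 11.5
-10 x 30.5 41.2 y -11.2 11.1
-6 x 30.4 31.1 y -9.2 10.0
[[-31.5, 2.0, -4.5], [-31.6, -6.3, -4.7], [-31.5, 2.4, -4.8], [-31.4, 1.2, -4.9], [-31.6, 4.0, -4.9]]
-30 x 31.0 45.0 y -11.6 10.8
-20 x 31.2 45.5 y -11.5 10.9
-15 x 31.1 44.9 y -11.1 11.2
-10 x 31.1 43.2 y -11.0 11.6
-6 x 31.2 31.7 y -9.6 10.5
-3 x 31.5 31.5 y 2.0 2.0
```

Emit:
step_arm([
  [[0,0,0],[-0.1,0,-3],7.6],
  [[0,0,0],[-0.1,0,-7],7.6],
  [[0,0,0],[-0.1,0,-11],7.6],
  [[0,0,0],[-0.1,0,-14],7.6],
  [[0,0,0],[-0.1,0,-16],7.6],
  [[0,0,0],[-0.1,0,-16.9],7.6],
  [[0,0,0],[-0.1,0,-16.9],7.6],
  [[0,0,0],[-0.1,0,-16.9],7.6],
  [[0,0,0],[-0.1,0,-16.9],6.4],
  [[0,0,0],[-0.1,0,-16.9],5.6],
], force=50)

```text
time_s: 24.85
eef_pos: [0.4171, -0.2346, 0.0033]
eef_rot: [[0.968, 0.25, 0.002], [0.25, -0.968, -0.001], [0.001, 0.001, -1.0]]
wrist_force: [-4.8, 3.0, 12.3]
grip_width: 0.671
```

Emit:
step_arm([
  [[0,0,0],[0,0,0],5.4],
  [[0,0,0],[0,0,0],5.4],
  [[0,0,0],[0,0,0],5.4],
  [[0,0,0],[0,0,0],5.4],
  [[0,0,0],[0,0,3],5.4],
  [[0,0,0],[0,0,8],5.4],
  [[0,0,0],[0,0,13],5.4],
  [[0,0,0],[0,0,18],5.4],
  [[0,0,0],[0,0,22],5.4],
  [[0,0,0],[0,0,22],5.4],
])

```text
time_s: 25.85
eef_pos: [0.4177, -0.235, 0.2282]
eef_rot: [[0.968, 0.25, 0.008], [0.25, -0.968, -0.005], [0.006, 0.007, -1.0]]
wrist_force: [-0.1, -0.5, -2.0]
grip_width: 0.674
```

Emit:
step_arm([
  [[0,0,0],[4,-2,0],5.4],
  [[0,0,0],[8,-4.4,0],5.4],
  [[0,0,0],[12,-6.8,0],5.4],
  [[0,0,0],[15.5,-9,0],5.4],
  [[0,0,0],[18.05,-10.4,0],5.4],
  [[0,0,0],[18.05,-10.4,0],5.4],
  [[0,0,0],[18.05,-10.4,0],5.4],
  [[0,0,0],[18.05,-10.4,0],5.4],
  [[0,0,0],[18.05,-10.4,0],5.4],
  [[0,0,0],[18.05,-10.4,0],5.4],
])

```text
time_s: 26.85
eef_pos: [0.5965, -0.3379, 0.2219]
eef_rot: [[0.968, 0.25, 0.001], [0.25, -0.968, -0.0], [0.001, 0.001, -1.0]]
wrist_force: [1.1, 0.3, -0.6]
grip_width: 0.67
```

```bash
python3 ring.py
python3 - <<'E'
from h import *
px,W,E,K,k=cam('wrist');s=ctrl.sense();np.savez('w9',px=px,W=W)
save('w9',px[100:400,200:440],2)
E
```

```text
tcp [ 0.59655049 -0.33796124  0.22187324] 0.6712000291642732 [ 0.6377586   0.59998485 -0.12112344]
n 10102 top z world 0.23579942379217989 zt -14.647362709429006 tool c [-0.38  0.72] res 0.5017536424324404 rmin 7.339170169382404 world [ 0.5963665  -0.33874949]
```

View pics/w9.png

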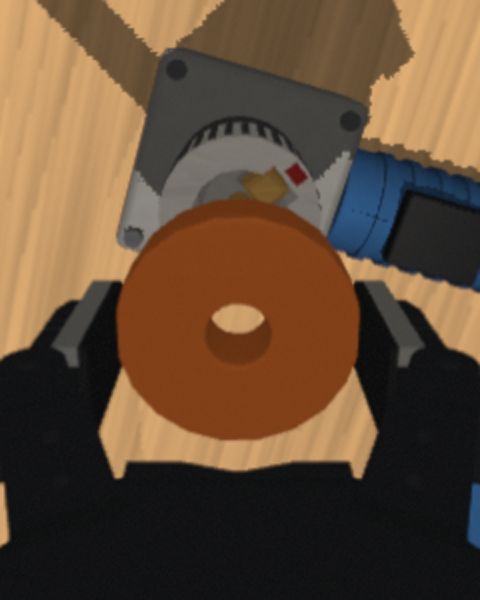

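Emit:
step_arm([
  [[0,0,0],[0.06,0.04,-1],5.4],
  [[0,0,0],[0.06,0.04,-2],5.4],
  [[0,0,0],[0.06,0.04,-3],5.4],
  [[0,0,0],[0.06,0.04,-4],5.4],
  [[0,0,0],[0.06,0.04,-5],5.4],
  [[0,0,0],[0.06,0.04,-5.5],5.4],
  [[0,0,0],[0.06,0.04,-6],5.4],
  [[0,0,0],[0.06,0.04,-6.4],5.4],
  [[0,0,0],[0.06,0.04,-6.6],5.4],
  [[0,0,0],[0.06,0.04,-6.6],5.4],
])

```text
time_s: 27.95
eef_pos: [0.5975, -0.3378, 0.1552]
eef_rot: [[0.968, 0.25, -0.0], [0.25, -0.968, 0.0], [-0.0, -0.0, -1.0]]
wrist_force: [0.6, 0.3, -0.9]
grip_width: 0.671
```

Emit:
step_arm([
  [[0,0,0],[0,0,-0.4],5.4],
  [[0,0,0],[0,0,-0.8],5.4],
  [[0,0,0],[0,0,-1.2],5.4],
  [[0,0,0],[0,0,-1.5],5.4],
  [[0,0,0],[0,0,-1.65],5.4],
  [[0,0,0],[0,0,-1.75],5.4],
  [[0,0,0],[0,0,-1.75],5.4],
  [[0,0,0],[0,0,-1.75],5.4],
  [[0,0,0],[0,0,-1.75],5.4],
  [[0,0,0],[0,0,-1.75],5.4],
])

```text
time_s: 28.95
eef_pos: [0.5975, -0.3378, 0.1379]
eef_rot: [[0.968, 0.25, 0.0], [0.25, -0.968, -0.0], [0.0, 0.0, -1.0]]
wrist_force: [0.1, 0.1, -0.5]
grip_width: 0.677
```

Emit:
step_arm([
  [[0,0,0],[0,0,0],7.0],
  [[0,0,0],[0,0,0],7.0],
  [[0,0,0],[0,0,0],7.0],
  [[0,0,0],[0,0,0],7.0],
  [[0,0,0],[0,0,2],7.0],
  [[0,0,0],[0,0,5],8.5],
  [[0,0,0],[0,0,9],8.5],
  [[0,0,0],[0,0,13],8.5],
  [[0,0,0],[0,0,13],8.5],
  [[0,0,0],[0,0,13],8.5],
])

```text
time_s: 29.95
eef_pos: [0.5977, -0.3379, 0.2687]
eef_rot: [[0.968, 0.25, 0.002], [0.25, -0.968, -0.001], [0.001, 0.001, -1.0]]
wrist_force: [0.3, -0.4, 0.2]
grip_width: 0.996
```

```bash
python3 ring.py
python3 - <<'E'
from h import *
px,W,E,K,k=cam('wrist');save('w10',px[60:360,170:470],2)
px,W,E,K,k=cam('top');z=W[...,2];np.savez('top3',px=px,W=W)
for n,c,r,lo,hi in [('A',(.576,-.01),.07,.005,.03),('B',(.416,-.09),.07,.005,.03)]:
    M=((z>lo)&(z<hi)&(np.hypot(W[...,0]-c[0],W[...,1]-c[1])<r)).astype(np.uint8)
    n_,L,st,_=cv2.connectedComponentsWithStats(M)
    if n_>1: b=1+np.argmax(st[1:,4]);print(n,st[b,4],cv2.minAreaRect(W[L==b][:,:2].astype(np.float32)*1000))
# white bay patches
hsv=cv2.cvtColor(px,cv2.COLOR_RGB2HSV)
M=((hsv[...,1]<50)&(hsv[...,2]>150)&(z<.02)&(W[...,1]>.15)&(W[...,0]>.4)).astype(np.uint8)
n_,L,st,_=cv2.connectedComponentsWithStats(M)
for i in range(1,n_):
    if st[i,4]>100: print('patch',st[i,4],np.median(z[L==i]),cv2.minAreaRect(W[L==i][:,:2].astype(np.float32)*1000))
E
```

```text
tcp [ 0.59739269 -0.33773844  0.26719316] 0.9901291808820062 [ 0.33370965 -0.27330769 -0.36866002]
n 2919 top z world 0.15141885664765226 zt 114.95820402896115 tool c [-0.39  1.  ] res 1.0087124234667004 rmin 4.584073389142595 world [ 0.59726437 -0.33880477]
A 589 ((576.305419921875, -10.239727020263672), (51.71719741821289, 72.33904266357422), 73.90784454345703)
B 627 ((416.64056396484375, -89.90036010742188), (52.28273010253906, 72.04969787597656), 72.45902252197266)
patch 297 -0.7508282694733671 ((1471.798095703125, 864.0944213867188), (109.35025787353516, 168.02450561523438), 0.40994495153427124)
patch 386 -0.7507869073507281 ((1494.7445068359375, 487.11370849609375), (176.75294494628906, 67.25495147705078), 89.12127685546875)
patch 134 -0.7503985743090497 ((1493.3985595703125, 339.2777099609375), (62.57318115234375, 87.68386840820312), 4.817480564117432)
patch 396 -0.7504577730120932 ((1470.36572265625, 1257.0042724609375), (115.9870376586914, 177.63153076171875), 0.48660123348236084)
patch 514 0.004609596374716252 ((521.4533081054688, 365.81591796875), (47.942718505859375, 67.23062133789062), 81.68711853027344)
patch 526 0.0044969037193645645 ((508.92840576171875, 283.22210693359375), (48.27995300292969, 67.17211151123047), 81.63954162597656)
patch 539 0.00442788082073331 ((496.2550964355469, 199.76405334472656), (48.18441390991211, 67.29424285888672), 81.36289978027344)
```

View pics/w10.png

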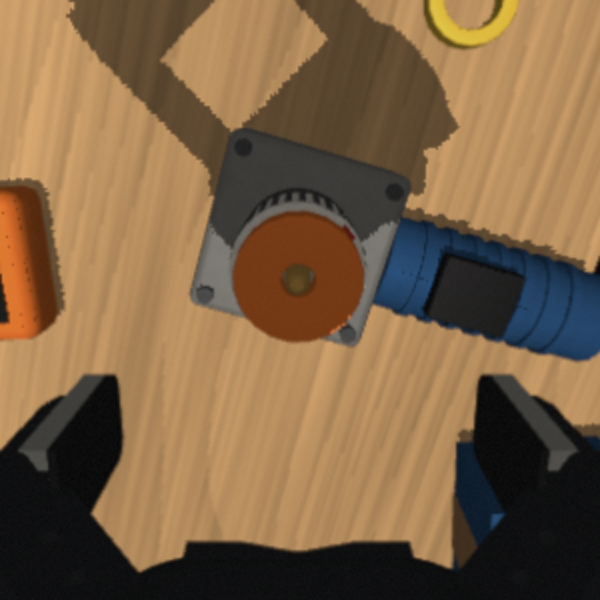

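The ring is seated on the pulley: stud at (297,280), ring top at 0.151 m. Now module A.

Emit:
step_arm([
  [[0,0,0.14],[0,4.5,0],8.5],
  [[0,0,0.28],[-0.5,9,0],8.5],
  [[0,0,0.42],[-1,13.5,-1],8.5],
  [[0,0,0.56],[-1.5,18,-3],8.5],
  [[0,0,0.7],[-2,22.5,-5],8.5],
  [[0,0,0.84],[-2,27,-8],8.5],
  [[0,0,0.98],[-2,31,-9.7],8.5],
  [[0,0,1.038],[-2,32.8,-9.7],8.5],
  [[0,0,1.038],[-2,32.8,-9.7],8.5],
  [[0,0,1.038],[-2,32.8,-9.7],8.5],
])

```text
time_s: 31.1
eef_pos: [0.5773, -0.0098, 0.1702]
eef_rot: [[0.277, 0.961, -0.001], [0.961, -0.277, -0.0], [-0.0, -0.001, -1.0]]
wrist_force: [-0.1, 0.4, -0.2]
grip_width: 0.997
```

```bash
cat > mod.py <<'E'
from h import *
import sys
px,W,E,K,k=cam('wrist');s=ctrl.sense();p=s['eef_pos'];R=s['eef_rot'];print('tcp',p,'xang',np.degrees(np.arctan2(R[1,0],R[0,0])),s['grip_width'],s['wrist_force']);np.savez('wm',px=px,W=W)
z=W[...,2]
m=((z>.005)&(z<.03)&(np.hypot(W[...,0]-p[0],W[...,1]-p[1])<.06)).astype(np.uint8)
n_,L,st,_=cv2.connectedComponentsWithStats(m);b=1+np.argmax(st[1:,4]);P=W[L==b]
pl=P[P[:,2]<.0125]
for n,Q in (('all',P),('plate',pl),('block',P[P[:,2]>.0155])):
    r=cv2.minAreaRect(Q[:,:2].astype(np.float32)*1000);print(n,len(Q),np.median(Q[:,2]).round(4),np.round(r[0],2),np.round(r[1],1),round(r[2],2))
E
python3 mod.py
```

```text
tcp [ 0.57744877 -0.01038445  0.17054697] xang 73.880709206743 0.9932205126892265 [0.10688957 0.35317808 0.23976078]
all 3288 0.0094 [578.61 -12.12] [52.1 71.8] 73.95
plate 2358 0.0086 [578.61 -12.12] [52.1 71.8] 73.95
block 500 0.0173 [579.03 -11.82] [32.3 52.6] 74.02
```

Emit:
step_arm([
  [[0,0,0],[0.12,-0.17,-3],6.8],
  [[0,0,0],[0.12,-0.17,-7],6.6],
  [[0,0,0],[0.12,-0.17,-11],6.6],
  [[0,0,0],[0.12,-0.17,-14],6.6],
  [[0,0,0],[0.12,-0.17,-16],6.6],
  [[0,0,0],[0.12,-0.17,-16.7],6.6],
  [[0,0,0],[0.12,-0.17,-17.0],6.6],
  [[0,0,0],[0.12,-0.17,-17.0],6.6],
  [[0,0,0],[0.12,-0.17,-17.0],5.6],
  [[0,0,0],[0.12,-0.17,-17.0],4.9],
], force=40)

```text
time_s: 32.15
eef_pos: [0.5794, -0.0117, 0.0025]
eef_rot: [[0.276, 0.961, 0.002], [0.961, -0.276, -0.0], [0.0, 0.002, -1.0]]
wrist_force: [-2.8, -0.8, 6.7]
grip_width: 0.586
```

Emit:
step_arm([
  [[0,0,0],[0,0,0],4.8],
  [[0,0,0],[0,0,0],4.8],
  [[0,0,0],[0,0,0],4.8],
  [[0,0,0],[0,0,1],4.8],
  [[0,0,0],[0,0,3],4.8],
  [[0,0,0],[0,0,6],4.8],
  [[0,0,0],[0,0,10],4.8],
  [[0,0,0],[0,0,14],4.8],
  [[0,0,0],[0,0,14],4.8],
  [[0,0,0],[0,0,14],4.8],
])

```text
time_s: 33.15
eef_pos: [0.5791, -0.0114, 0.1424]
eef_rot: [[0.276, 0.961, 0.003], [0.961, -0.276, -0.0], [0.001, 0.003, -1.0]]
wrist_force: [-0.3, 0.2, -1.9]
grip_width: 0.586
```

```bash
cat > held.py <<'E'
from h import *
px,W,E,K,k=cam('wrist');s=ctrl.sense();p=s['eef_pos'];R=s['eef_rot'];print('tcp',p,'xang',np.degrees(np.arctan2(R[1,0],R[0,0])),s['grip_width'],s['wrist_force']);np.savez('wh',px=px,W=W)
q=(W-p)@R*1000
m=((q[...,2]>-25)&(q[...,2]<8)&(abs(q[...,0])<25.5)&(abs(q[...,1])<50)).astype(np.uint8)
n_,L,st,_=cv2.connectedComponentsWithStats(m);b=1+np.argmax(st[1:,4]);P=q[L==b]
print(len(P),'z pct',np.percentile(P[:,2],[2,25,50,75,98]).round(1))
pl=P[P[:,2]>np.percentile(P[:,2],98)-4]
r=cv2.minAreaRect(P[:,:2].astype(np.float32));print('tool-frame rect',r)
A=np.c_[pl[:,:2],np.ones(len(pl))];print('plate plane',np.linalg.lstsq(A,pl[:,2],rcond=None)[0].round(3),'y range',P[:,1].min(),P[:,1].max())
E
python3 held.py
```

```text
tcp [ 0.57849052 -0.01143306  0.14085111] xang 73.9690679337595 0.5802464564848414 [-0.24859531 -0.72474431 -2.36317041]
14059 z pct [-18.5 -13.4  -8.5  -6.8  -5. ]
tool-frame rect ((-0.018156051635742188, -0.7116813659667969), (50.96833801269531, 72.2854232788086), 0.014803527854382992)
plate plane [ 2.000e-03 -1.500e-02 -7.234e+00] y range -36.8531294378904 35.43569941438011
```

Emit:
step_arm([
  [[0,0,0],[0,1,4],4.8],
  [[0,0,0],[0,3,8],4.8],
  [[0,0,0.05],[0,6,11],4.8],
  [[0,0,0.1],[-0.3,10,13],4.8],
  [[0,0,0.133],[-0.5,14,13],4.8],
  [[0,0,0.133],[-0.7,18,13],4.8],
  [[0,0,0.133],[-0.9,22,13],4.8],
  [[0,0,0.133],[-0.9,26,13],4.8],
  [[0,0,0.133],[-0.9,28.3,13],4.8],
  [[0,0,0.133],[-0.9,28.3,13],4.8],
])

```text
time_s: 34.2
eef_pos: [0.569, 0.2741, 0.2687]
eef_rot: [[0.144, 0.99, -0.003], [0.99, -0.144, -0.001], [-0.001, -0.003, -1.0]]
wrist_force: [-0.0, 0.3, -1.3]
grip_width: 0.578
```

Run:
```python
from h import *
px,W,E,K,k=cam('wrist');s=ctrl.sense();p=s['eef_pos'];R=s['eef_rot'];print('tcp',p,'xang',np.degrees(np.arctan2(R[1,0],R[0,0])));z=W[...,2]
hsv=cv2.cvtColor(px,cv2.COLOR_RGB2HSV);np.savez('wb',px=px,W=W)
M=((hsv[...,1]<60)&(hsv[...,2]>110)&(abs(z-.005)<.006)).astype(np.uint8)
n_,L,st,_=cv2.connectedComponentsWithStats(M)
for i in range(1,n_):
    if st[i,4]>150: print('patch',st[i],np.median(z[L==i]),cv2.minAreaRect(W[L==i][:,:2].astype(np.float32)*1000))
save('wb',px,1.25)
# lid: points above box
m=(z>.07)&(z<.19)&(W[...,0]>.5)&(W[...,1]>.12)&(W[...,1]<.45)&(np.hypot(W[...,0]-p[0],W[...,1]-p[1])>.06)
T=np.load('top3.npz')['W'];mt=(T[...,2]>.07)&(T[...,2]<.2)&(T[...,0]>.5)&(T[...,1]>.12)&(T[...,1]<.45)
P=T[mt];print('lid top view',len(P),P.min(0),P.max(0))
```

```text
tcp [0.56917911 0.27262646 0.26888948] xang 81.7043488949103
patch [ 10  72  42  61 657] 0.007390776034629176 ((419.1131896972656, -91.16165924072266), (53.99245071411133, 72.76583099365234), 71.7996597290039)
patch [ 238  104   36   50 1655] 0.004819397222120436 ((497.5061950683594, 198.74737548828125), (45.479190826416016, 63.801719665527344), 81.73345947265625)
patch [ 302  104   34   51 1639] 0.004853147997438856 ((510.3367004394531, 281.913818359375), (44.33522033691406, 65.08041381835938), 82.56328582763672)
patch [ 365  105   35   50 1573] 0.0048668768656620065 ((522.4310913085938, 364.82855224609375), (44.77124786376953, 63.8077507019043), 80.44606018066406)
lid top view 2215 [0.54359107 0.12835933 0.07000226] [0.92726141 0.44951653 0.16698198]
```

View pics/wb.png

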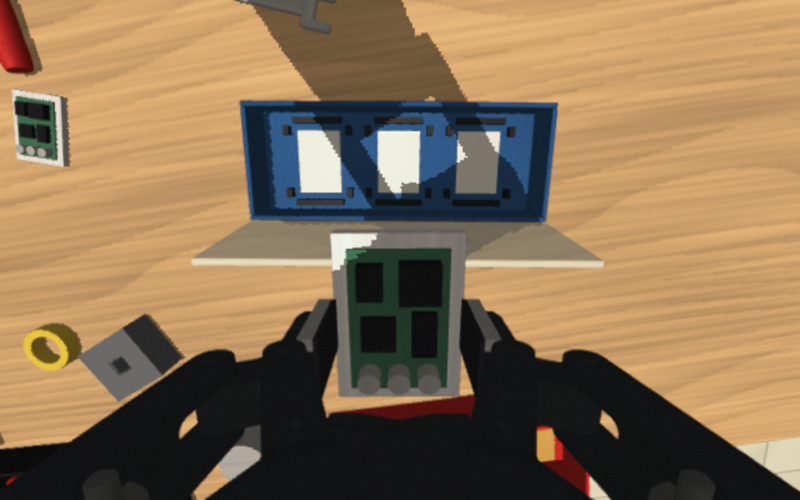

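Emit:
step_arm([
  [[0,0,0],[-3,0.5,0],4.8],
  [[0,0,0],[-5.8,0.9,0],4.8],
  [[0,0,0],[-5.8,0.9,-3],4.8],
  [[0,0,0],[-5.8,0.9,-7],4.8],
  [[0,0,0],[-5.8,0.9,-11],4.8],
  [[0,0,0],[-5.8,0.9,-15],4.8],
  [[0,0,0],[-5.8,0.9,-19],4.8],
  [[0,0,0],[-5.8,0.9,-22],4.8],
  [[0,0,0],[-5.8,0.9,-23.6],4.8],
  [[0,0,0],[-5.8,0.9,-23.6],4.8],
])

```text
time_s: 35.25
eef_pos: [0.5107, 0.2794, 0.0325]
eef_rot: [[0.147, 0.989, -0.003], [0.989, -0.147, -0.002], [-0.002, -0.003, -1.0]]
wrist_force: [0.2, -0.2, -0.7]
grip_width: 0.585
```

```bash
python3 held.py
python3 - <<'E'
from h import *
d=np.load('wh.npz');px=d['px'];W=d['W'];z=W[...,2]
b=((px[...,2]>90)&(px[...,2]>px[...,0]*1.8)&(abs(z-.055)<.005));P=W[b][:,:2]*1000
print('rim',len(P),cv2.minAreaRect(P.astype(np.float32)) if len(P)>20 else '')
E
```

```text
tcp [0.51160625 0.27996906 0.03464315] xang 81.5627802020599 0.5819552197573851 [ 0.7402578  -0.21984006 -0.86760939]
13712 z pct [-14.1  -9.7  -4.9  -3.2  -1.3]
tool-frame rect ((-0.012903213500976562, -2.0218544006347656), (72.67082214355469, 50.99163818359375), 89.95004272460938)
plate plane [ 0.006 -0.011 -3.55 ] y range -38.370875380424735 34.33497283578057
rim 7435 ((509.80419921875, 282.35394287109375), (289.82037353515625, 109.17950439453125), 81.36707305908203)
```

```bash
python3 held.py;python3 held.py|head -3
```

```text
tcp [0.5122631  0.28039866 0.03596728] xang 81.56818856788794 0.5839300721477731 [-0.78078692 -0.27224463  0.26717652]
13737 z pct [-14.7 -10.4  -5.6  -4.   -2.2]
tool-frame rect ((-0.017194747924804688, -1.9115028381347656), (51.012786865234375, 72.23881530761719), 0.05687224492430687)
plate plane [ 0.006 -0.012 -4.391] y range -38.04437209771225 34.23161660561452
tcp [0.51254487 0.2806498  0.0365735 ] xang 81.57393665579526 0.582405956062109 [-0.11304705  0.15931288 -0.35768626]
14042 z pct [-17.3 -11.2  -6.4  -4.7  -2.9]
tool-frame rect ((-0.010190963745117188, -1.5583343505859375), (72.34190368652344, 50.97731399536133), 89.99510955810547)
```

Emit:
step_arm([
  [[0,0,0],[0,0,0],4.8],
  [[0,0,0],[0,0,0],4.8],
  [[0,0,0],[0,0,0],4.8],
  [[0,0,0],[0,0,0],4.8],
  [[0,0,0],[0,0,0],4.8],
  [[0,0,0],[0,0,0],4.8],
  [[0,0,0],[0,0,0],4.8],
  [[0,0,0],[0,0,0],4.8],
  [[0,0,0],[0,0,0],4.8],
  [[0,0,0],[0,0,0],4.8],
])

```text
time_s: 36.4
eef_pos: [0.5117, 0.2805, 0.0348]
eef_rot: [[0.146, 0.989, -0.0], [0.989, -0.146, -0.0], [-0.0, -0.0, -1.0]]
wrist_force: [-0.2, -0.2, -1.1]
grip_width: 0.58
```

```bash
python3 held.py
```

```text
tcp [0.51169653 0.28050941 0.03480471] xang 81.58685260747208 0.5772621309397703 [ 0.37503041 -0.04852002 -1.31709059]
14129 z pct [-18.6 -11.8  -6.9  -5.3  -3.5]
tool-frame rect ((-0.007955551147460938, -1.3985404968261719), (50.9877815246582, 72.38927459716797), 0.004906477872282267)
plate plane [ 3.000e-03 -1.300e-02 -5.641e+00] y range -37.59502932012715 34.79712124698006
```

Emit:
step_arm([
  [[0,0,0],[0,0.12,0],4.8],
  [[0,0,0],[0,0.12,-0.6],4.8],
  [[0,0,0],[0,0.12,-1.2],4.8],
  [[0,0,0],[0,0.12,-1.7],4.8],
  [[0,0,0],[0,0.12,-2.1],4.8],
  [[0,0,0],[0,0.12,-2.4],4.8],
  [[0,0,0],[0,0.12,-2.6],4.8],
  [[0,0,0],[0,0.12,-2.7],4.8],
  [[0,0,0],[0,0.12,-2.7],4.8],
  [[0,0,0],[0,0.12,-2.7],4.8],
])

```text
time_s: 37.45
eef_pos: [0.5118, 0.2818, 0.008]
eef_rot: [[0.146, 0.989, 0.0], [0.989, -0.146, 0.0], [0.0, 0.0, -1.0]]
wrist_force: [-0.1, 0.3, -0.6]
grip_width: 0.584
```

```bash
python3 held.py
```

```text
tcp [0.51176298 0.28176521 0.00797259] xang 81.5904464747695 0.580804447110879 [-0.81457777  0.18856558 -1.94016975]
17171 z pct [-16.8 -11.   -6.7  -5.2   2.7]
tool-frame rect ((0.00276947021484375, 1.4671058654785156), (50.981449127197266, 95.13926696777344), 0.007542688399553299)
plate plane [-0.004 -0.043  1.094] y range -46.10001827121771 49.037129400878825
```

Emit:
step_arm([
  [[0,0,0],[0,0,-0.1],4.8],
  [[0,0,0],[0,0,-0.1],4.8],
  [[0,0,0],[0,0,-0.1],6.0],
  [[0,0,0],[0,0,-0.1],6.0],
  [[0,0,0],[0,0,-0.1],6.0],
  [[0,0,0],[0,0,-0.1],6.0],
  [[0,0,0],[0,0,1.5],6.0],
  [[0,0,0],[0,0,4],6.0],
  [[0,0,0],[0,0,8],6.0],
  [[0,0,0],[0,0,11],6.0],
])

```text
time_s: 38.5
eef_pos: [0.5119, 0.2818, 0.1213]
eef_rot: [[0.146, 0.989, 0.002], [0.989, -0.146, 0.001], [0.001, 0.002, -1.0]]
wrist_force: [0.6, 0.4, -0.2]
grip_width: 0.705
```

Emit:
step_arm([
  [[0,0,0],[0,0,4],6.0],
  [[0,0,0],[0,0,7],8.5],
  [[0,0,0],[-1,-2,10],8.5],
  [[0,0,0],[-1,-2,10],8.5],
  [[0,0,0],[-1,-2,10],8.5],
  [[0,0,0],[-1,-2,10],8.5],
  [[0,0,0],[-1,-2,10],8.5],
  [[0,0,0],[-1,-2,10],8.5],
  [[0,0,0],[-1,-2,10],8.5],
  [[0,0,0],[-1,-2,10],8.5],
])

```text
time_s: 39.5
eef_pos: [0.5017, 0.2618, 0.2175]
eef_rot: [[0.146, 0.989, -0.0], [0.989, -0.146, -0.0], [-0.0, -0.0, -1.0]]
wrist_force: [-0.5, 0.9, 0.4]
grip_width: 0.995
```

```bash
cat > inbox.py <<'E'
from h import *
import sys
px,W,E,K,k=cam('wrist');s=ctrl.sense();print(s['time_s'],s['eef_pos']);np.savez('wi',px=px,W=W);z=W[...,2]
for n,c in [('bay0',(.4975,.1987)),('bay1',(.5102,.2818)),('bay2',(.5225,.3648))]:
    t=np.radians(81.55-90);d=W[...,:2]-c;u=d@[np.cos(t),np.sin(t)]*1000;v=d@[-np.sin(t),np.cos(t)]*1000
    m=(abs(u)<44)&(abs(v)<33)&(z>.0112)&(z<.04)&((px[...,2]<px[...,0]*1.5)&(px.max(2)>40))
    if m.sum()>50:
        lo=m&(z<.0155);r=cv2.minAreaRect(np.stack([u[lo],v[lo]],1).astype(np.float32));print(n,m.sum(),'plate z',np.percentile(z[lo],[5,50,95]).round(4),'rect uv',r)
        A=np.c_[u[lo],v[lo],np.ones(lo.sum())];print('plane slope',np.linalg.lstsq(A,z[lo]*1000,rcond=None)[0].round(3))
px,W,E,K,k=cam('top');z=W[...,2]
M=((z>.005)&(z<.03)&(np.hypot(W[...,0]-.4166,W[...,1]+.09)<.08)).astype(np.uint8)
n_,L,st,_=cv2.connectedComponentsWithStats(M)
if n_>1: b=1+np.argmax(st[1:,4]);print('B top',st[b,4],cv2.minAreaRect(W[L==b][:,:2].astype(np.float32)*1000))
E
python3 inbox.py
```

```text
39.55 [0.50168128 0.26177804 0.21761275]
bay0 171 plate z [0.0131 0.0144 0.0153] rect uv ((-0.214508056640625, 0.08743667602539062), (88.29096221923828, 64.76058197021484), 0.8970388770103455)
plane slope [ 4.0000e-03 -4.0000e-03  1.4441e+01]
bay1 1958 plate z [0.0116 0.0135 0.0152] rect uv ((-3.6933860778808594, -3.1266613006591797), (79.31659698486328, 58.36152648925781), 0.2876989245414734)
plane slope [ 0.0000e+00 -5.0000e-03  1.3446e+01]
B top 631 ((416.6257629394531, -89.716064453125), (52.067264556884766, 72.03761291503906), 72.59358215332031)
```

Emit:
step_arm([
  [[0,0,0],[-1,-4.5,0],8.5],
  [[0,0,-0.05],[-2,-9,0],8.5],
  [[0,0,-0.1],[-3,-13.5,-1],8.5],
  [[0,0,-0.162],[-4,-18,-2],8.5],
  [[0,0,-0.162],[-5,-22.5,-3],8.5],
  [[0,0,-0.162],[-6.2,-27,-4],8.5],
  [[0,0,-0.162],[-7.3,-31.5,-4.7],8.5],
  [[0,0,-0.162],[-8.3,-35.3,-4.7],8.5],
  [[0,0,-0.162],[-8.3,-35.3,-4.7],8.5],
  [[0,0,-0.162],[-8.3,-35.3,-4.7],8.5],
])

```text
time_s: 40.6
eef_pos: [0.4186, -0.0919, 0.171]
eef_rot: [[0.306, 0.952, 0.0], [0.952, -0.306, 0.0], [0.0, 0.0, -1.0]]
wrist_force: [0.6, 0.0, 0.3]
grip_width: 0.996
```

```bash
python3 mod.py; python3 -c "
from h import *
px=np.load('wm.npz')['px'];save('wm',px[60:300,170:470],2)"
```

```text
tcp [ 0.41877525 -0.09115536  0.17092009] xang 72.2675664018097 0.9975635707285633 [0.67467409 0.11953121 0.69501862]
all 3296 0.0094 [418.58 -91.62] [52.  71.6] 72.06
plate 2375 0.0086 [418.58 -91.62] [52.  71.6] 72.06
block 508 0.0173 [419.52 -91.69] [31.3 53.6] 71.58
```

View pics/wm.png

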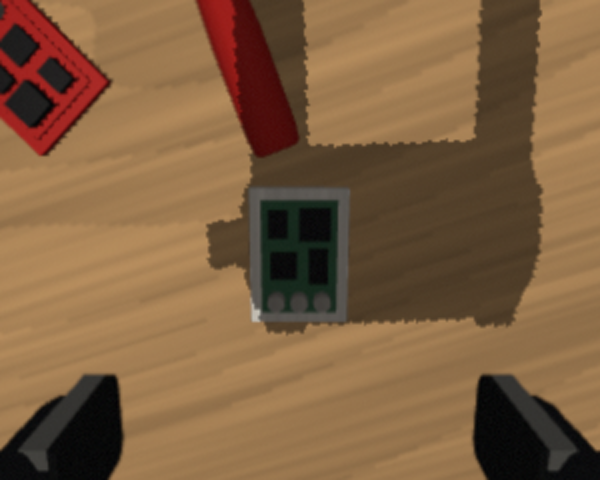

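The green module, not the red one, is centred at (300,255); the screwdriver handle is clear of the finger paths.

Emit:
step_arm([
  [[0,0,0],[0,-0.05,-3],6.8],
  [[0,0,0],[0,-0.05,-7],6.6],
  [[0,0,0],[0,-0.05,-11],6.6],
  [[0,0,0],[0,-0.05,-14],6.6],
  [[0,0,0],[0,-0.05,-16],6.6],
  [[0,0,0],[0,-0.05,-16.7],6.6],
  [[0,0,0],[0,-0.05,-17.05],6.6],
  [[0,0,0],[0,-0.05,-17.05],6.6],
  [[0,0,0],[0,-0.05,-17.05],5.6],
  [[0,0,0],[0,-0.05,-17.05],4.9],
], force=50)

```text
time_s: 41.65
eef_pos: [0.4194, -0.0918, 0.0018]
eef_rot: [[0.304, 0.953, 0.002], [0.953, -0.304, -0.0], [0.0, 0.002, -1.0]]
wrist_force: [-2.7, 3.1, 8.5]
grip_width: 0.584
```

Emit:
step_arm([
  [[0,0,0],[0,0,0],4.8],
  [[0,0,0],[0,0,0],4.8],
  [[0,0,0],[0,0,0],4.8],
  [[0,0,0],[0,0,1],4.8],
  [[0,0,0],[0,0,3],4.8],
  [[0,0,0],[0,0,6],4.8],
  [[0,0,0],[0,0,10],4.8],
  [[0,0,0],[0,0,14],4.8],
  [[0,0,0],[0,0,18],4.8],
  [[0,0,0],[0,0,21],4.8],
])

```text
time_s: 42.65
eef_pos: [0.4187, -0.0918, 0.2141]
eef_rot: [[0.304, 0.953, 0.003], [0.953, -0.304, -0.001], [0.0, 0.003, -1.0]]
wrist_force: [0.1, -0.5, -2.0]
grip_width: 0.577
```

Emit:
step_arm([
  [[0,0,0],[1,4,0],4.8],
  [[0,0,0.05],[2,8,0],4.8],
  [[0,0,0.1],[3.2,12,0],4.8],
  [[0,0,0.162],[4.4,16,0],4.8],
  [[0,0,0.162],[5.5,20,0],4.8],
  [[0,0,0.162],[6.6,24,0],4.8],
  [[0,0,0.162],[7.4,27,0],4.8],
  [[0,0,0.162],[7.9,29,0],4.8],
  [[0,0,0.162],[7.9,29,0],4.8],
  [[0,0,0.162],[7.9,29,0],4.8],
])

```text
time_s: 43.65
eef_pos: [0.4975, 0.1982, 0.2109]
eef_rot: [[0.146, 0.989, 0.0], [0.989, -0.146, -0.0], [-0.0, 0.0, -1.0]]
wrist_force: [-0.3, -0.3, -1.5]
grip_width: 0.58
```

Emit:
step_arm([
  [[0,0,0],[0,0,-3],4.8],
  [[0,0,0],[0,0,-6],4.8],
  [[0,0,0],[0,0,-9],4.8],
  [[0,0,0],[0,0,-11],4.8],
  [[0,0,0],[0,0,-12.5],4.8],
  [[0,0,0],[0,0,-13.5],4.8],
  [[0,0,0],[0,0,-14],4.8],
  [[0,0,0],[0,0,-14],4.8],
  [[0,0,0],[0,0,-14],4.8],
  [[0,0,0],[0,0,-14],4.8],
])

```text
time_s: 44.65
eef_pos: [0.4981, 0.1984, 0.0712]
eef_rot: [[0.146, 0.989, 0.001], [0.989, -0.146, 0.0], [0.001, 0.001, -1.0]]
wrist_force: [-0.3, 0.0, -1.5]
grip_width: 0.582
```

```bash
python3 held.py
python3 - <<'E'
from h import *
px=np.load('wh.npz')['px'];save('wh',px,1.25)
E
```

```text
tcp [0.49802511 0.1983374  0.07107093] xang 81.59181231698207 0.5828031456336967 [ 0.53445796  0.36483001 -1.21212516]
14200 z pct [-18.2 -12.5  -7.7  -6.   -4. ]
tool-frame rect ((-0.0051021575927734375, -1.1742286682128906), (50.981781005859375, 72.36357116699219), 0.006264648865908384)
plate plane [ 4.000e-03 -1.600e-02 -6.273e+00] y range -37.35554067969581 35.007502993607815
```

View pics/wh.png

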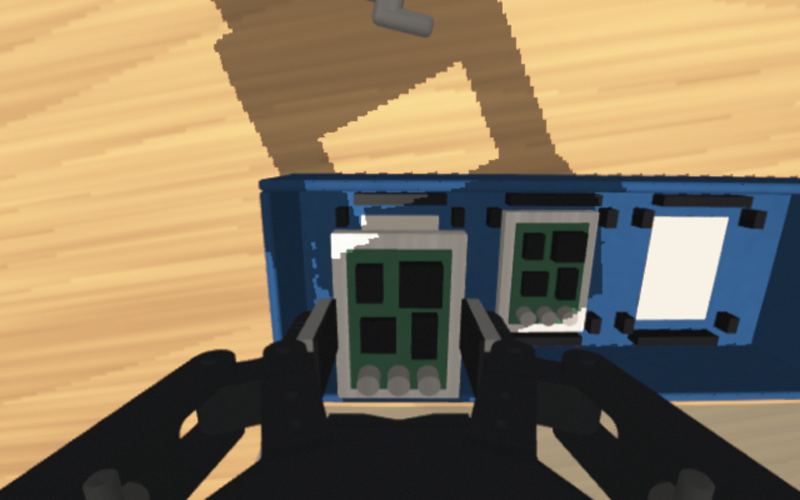

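Emit:
step_arm([
  [[0,0,0],[0.06,0.02,-1.5],4.8],
  [[0,0,0],[0.06,0.02,-3],4.8],
  [[0,0,0],[0.06,0.02,-4.2],4.8],
  [[0,0,0],[0.06,0.02,-5],4.8],
  [[0,0,0],[0.06,0.02,-5.5],4.8],
  [[0,0,0],[0.06,0.02,-5.9],4.8],
  [[0,0,0],[0.06,0.02,-6.2],4.8],
  [[0,0,0],[0.06,0.02,-6.4],4.8],
  [[0,0,0],[0.06,0.02,-6.45],4.8],
  [[0,0,0],[0.06,0.02,-6.45],4.8],
])

```text
time_s: 45.7
eef_pos: [0.4985, 0.1985, 0.0069]
eef_rot: [[0.146, 0.989, 0.0], [0.989, -0.146, 0.0], [0.0, 0.0, -1.0]]
wrist_force: [-8.2, -2.2, 10.9]
grip_width: 0.579
```

Emit:
step_arm([
  [[0,0,0],[0,0,0],4.8],
  [[0,0,0],[0,0,0],6.0],
  [[0,0,0],[0,0,0],6.0],
  [[0,0,0],[0,0,0],6.0],
  [[0,0,0],[0,0,0],6.0],
  [[0,0,0],[0,0,1.5],6.0],
  [[0,0,0],[0,0,4],6.0],
  [[0,0,0],[0,0,8],6.0],
  [[0,0,0],[0,0,13],6.0],
  [[0,0,0],[-1,3,18],6.0],
])

```text
time_s: 46.7
eef_pos: [0.4902, 0.2225, 0.1819]
eef_rot: [[0.149, 0.989, 0.002], [0.989, -0.149, 0.0], [0.0, 0.002, -1.0]]
wrist_force: [1.1, 0.7, 0.2]
grip_width: 0.702
```

Emit:
step_arm([
  [[0,0,0],[2,3,3],6.0],
  [[0,0,0],[5,6,6],6.0],
  [[0,0,0],[6,6,7],4.0],
  [[0,0,0],[6,6,7],1.0],
  [[0,0,0],[6,6,7],0],
  [[0,0,0],[6,6,7],0],
  [[0,0,0],[6,6,7],0],
  [[0,0,0],[6,6,7],0],
  [[0,0,0],[6,6,7],0],
  [[0,0,0],[6,6,7],0],
])

```text
time_s: 47.7
eef_pos: [0.5497, 0.2837, 0.248]
eef_rot: [[0.146, 0.989, -0.0], [0.989, -0.146, -0.0], [-0.0, -0.0, -1.0]]
wrist_force: [-0.1, -0.1, 0.1]
grip_width: -0.003
```

```bash
python3 inbox.py
python3 - <<'E'
from h import *
d=np.load('wi.npz');W=d['W'];px=d['px'];save('wi',px,1.25)
# lid geometry from top & scene cams in box frame
t=np.radians(81.55-90);ex=np.array([np.cos(t),np.sin(t)]);ey=np.array([-ex[1],ex[0]]);c=np.array([.5102,.2818])
for n,W in (('wrist',W),('scene',cam('scene')[1])):
    dd=W[...,:2]-c;u=dd@ex;v=dd@ey;z=W[...,2]
    for zl in np.arange(.06,.19,.02):
        m=(abs(z-zl)<.004)&(u>.02)&(u<.16)&(abs(v)<.145)
        if m.sum()>5: print(n,zl.round(3),m.sum(),'u',np.percentile(u[m],[5,50,95]).round(4),'v',np.percentile(v[m],[5,95]).round(3))
E
```

```text
47.75 [0.54976302 0.28372916 0.24808062]
bay0 2612 plate z [0.0116 0.0136 0.0152] rect uv ((0.2791557312011719, -0.3276405334472656), (65.14591217041016, 86.70008850097656), 89.98509979248047)
plane slope [ 2.0000e-03 -5.0000e-03  1.3502e+01]
bay1 2565 plate z [0.0116 0.0137 0.0152] rect uv ((-0.08416366577148438, -0.1885986328125), (64.91185760498047, 86.6515884399414), 89.5214614868164)
plane slope [-4.0000e-03 -3.0000e-03  1.3511e+01]
bay2 57 plate z [0.0131 0.0143 0.0154] rect uv ((-38.542320251464844, -1.5348014831542969), (14.534417152404785, 64.64442443847656), 6.814707279205322)
plane slope [1.3000e-02 2.0000e-03 1.4751e+01]
B top 113 ((348.6501770019531, -83.8603744506836), (23.173452377319336, 24.15828514099121), 0.015497497282922268)
wrist 0.06 483 u [0.0549 0.0558 0.0562] v [-0.13  0.13]
wrist 0.08 645 u [0.0565 0.0571 0.0577] v [-0.126  0.129]
wrist 0.1 777 u [0.0579 0.0585 0.0593] v [-0.13  0.13]
wrist 0.12 917 u [0.0593 0.06   0.0607] v [-0.129  0.129]
wrist 0.14 1142 u [0.0607 0.0614 0.0621] v [-0.129  0.129]
wrist 0.16 2022 u [0.0623 0.0632 0.068 ] v [-0.131  0.129]
scene 0.06 201 u [0.0604 0.0615 0.0628] v [-0.126  0.133]
scene 0.08 258 u [0.0618 0.063  0.0641] v [-0.133  0.13 ]
scene 0.1 281 u [0.0633 0.0645 0.0656] v [-0.123  0.131]
scene 0.12 311 u [0.0648 0.066  0.0671] v [-0.129  0.132]
scene 0.14 480 u [0.0664 0.0679 0.1092] v [-0.121  0.122]
scene 0.16 451 u [0.0649 0.0686 0.0698] v [-0.124  0.13 ]
```

View pics/wi.png

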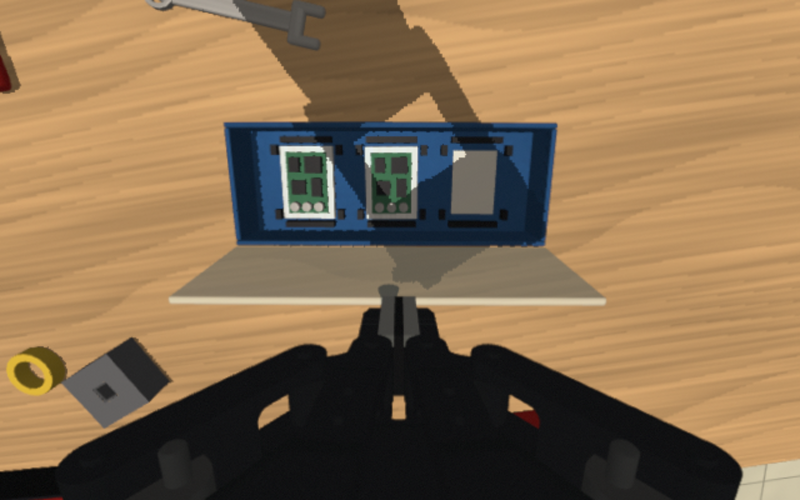

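Both modules lie flat in bays 0 and 1 (plate tops level at about 13.5 mm). The lid stands about 4° past vertical. I go behind it with shut fingers, at v = +75 mm to clear the knob, and push it shut along its arc.

Emit:
step_arm([
  [[0,0,0],[3,2,0],0],
  [[0,0,0],[6.5,3.5,0],0],
  [[0,0,0],[10,5.3,0],0],
  [[0,0,0],[10,5.3,0],0],
  [[0,0,0],[10,5.3,0],0],
  [[0,0,0],[10,5.3,-4],0],
  [[0,0,0],[10,5.3,-8],0],
  [[0,0,0],[10,5.3,-11],0],
  [[0,0,0],[10,5.3,-11],0],
  [[0,0,0],[10,5.3,-11],0],
])

```text
time_s: 48.85
eef_pos: [0.6496, 0.3367, 0.1397]
eef_rot: [[0.146, 0.989, 0.001], [0.989, -0.146, 0.0], [0.0, 0.001, -1.0]]
wrist_force: [0.1, -0.2, 1.3]
grip_width: -0.001
```

Run:
```python
from h import *
s=ctrl.sense();p=s['eef_pos'];print(p,s['wrist_force'])
r=.085
for th in list(range(94,-1,-6))+[0]:
    t=np.radians(th);u=.0555-r*np.cos(t)+.006*np.sin(t)+.011;z=.055+r*np.sin(t)+.006*np.cos(t)
    w=np.array([.5212+.989*u,.3560-.147*u,z]);print(th,round(u,4),((w-p)*100).round(2).tolist())
```

```text
[0.64958559 0.33665327 0.13973088] [ 0.14683733 -0.24693755  1.33495947]
94 0.0784 [-5.08, 0.78, -0.04]
88 0.0695 [-5.96, 0.91, 0.04]
82 0.0606 [-6.84, 1.04, 0.03]
76 0.0518 [-7.72, 1.17, -0.08]
70 0.0431 [-8.58, 1.3, -0.28]
64 0.0346 [-9.41, 1.43, -0.57]
58 0.0265 [-10.21, 1.54, -0.95]
52 0.0189 [-10.97, 1.66, -1.41]
46 0.0118 [-11.67, 1.76, -1.94]
40 0.0052 [-12.32, 1.86, -2.55]
34 -0.0006 [-12.9, 1.94, -3.22]
28 -0.0057 [-13.41, 2.02, -3.95]
22 -0.0101 [-13.83, 2.08, -4.73]
16 -0.0136 [-14.18, 2.13, -5.55]
10 -0.0162 [-14.44, 2.17, -6.41]
4 -0.0179 [-14.61, 2.2, -7.28]
0 -0.0185 [-14.67, 2.21, -7.87]
```

Emit:
step_arm([
  [[0,0,0],[-3,0.45,0],0],
  [[0,0,0],[-5.1,0.8,0],0],
  [[0,0,0],[-6,0.9,0],0],
  [[0,0,0],[-6.8,1.0,0],0],
  [[0,0,0],[-7.7,1.2,-0.1],0],
  [[0,0,0],[-8.6,1.3,-0.3],0],
  [[0,0,0],[-9.4,1.4,-0.6],0],
  [[0,0,0],[-10.2,1.5,-0.9],0],
  [[0,0,0],[-11,1.7,-1.4],0],
  [[0,0,0],[-11,1.7,-1.4],0],
])

```text
time_s: 49.85
eef_pos: [0.5385, 0.3538, 0.1229]
eef_rot: [[0.146, 0.989, -0.002], [0.989, -0.146, -0.001], [-0.001, -0.002, -1.0]]
wrist_force: [-0.5, 0.6, -0.8]
grip_width: -0.0
```

Emit:
step_arm([
  [[0,0,0],[-0.7,0.1,-0.5],0],
  [[0,0,0],[-1.35,0.2,-1.15],0],
  [[0,0,0],[-1.9,0.3,-1.8],0],
  [[0,0,0],[-2.4,0.35,-2.55],0],
  [[0,0,0],[-2.85,0.4,-3.3],0],
  [[0,0,0],[-3.2,0.45,-4.15],0],
  [[0,0,0],[-3.45,0.5,-5.0],0],
  [[0,0,0],[-3.6,0.55,-5.9],0],
  [[0,0,0],[-3.7,0.55,-6.4],0],
  [[0,0,0],[-3.7,0.55,-6.5],0],
])

```text
time_s: 50.85
eef_pos: [0.5032, 0.3594, 0.0612]
eef_rot: [[0.146, 0.989, 0.001], [0.989, -0.146, 0.0], [0.0, 0.001, -1.0]]
wrist_force: [-12.6, -9.4, 34.7]
grip_width: 0.003
```

```bash
cat > lid.py <<'E'
from h import *
s=ctrl.sense();print(s['time_s'],s['eef_pos'],s['wrist_force'])
t=np.radians(81.55-90);ex=np.array([np.cos(t),np.sin(t)]);ey=np.array([-ex[1],ex[0]]);c=np.array([.5102,.2818])
for n in ('wrist','top','scene'):
    px,W,*_=cam(n);d=W[...,:2]-c;u=d@ex;v=d@ey;z=W[...,2]
    for a,b in ((-.05,-.03),(-.01,.01),(.03,.05)):
        m=(u>a)&(u<b)&(abs(v+.07)<.04)&(z>.0)&(z<.2)
        if m.sum()>5:print(n,(a,b),m.sum(),np.percentile(z[m],[10,50,90]).round(4))
    if n=='top': np.savez('top4',px=px,W=W);save('top4',px,1.25)
E
python3 lid.py
```

```text
50.85 [0.50322405 0.35937418 0.06117605] [-12.63545288  -9.42496645  34.74154263]
wrist (-0.05, -0.03) 4156 [0.0601 0.0608 0.0616]
wrist (-0.01, 0.01) 2940 [0.0602 0.0609 0.0616]
wrist (0.03, 0.05) 2341 [0.0603 0.0609 0.0616]
top (-0.05, -0.03) 310 [0.0587 0.0605 0.0626]
top (-0.01, 0.01) 298 [0.0584 0.0604 0.0624]
top (0.03, 0.05) 296 [0.0587 0.0606 0.0625]
scene (-0.05, -0.03) 276 [0.0601 0.0615 0.0629]
scene (-0.01, 0.01) 296 [0.0599 0.0615 0.063 ]
scene (0.03, 0.05) 319 [0.0598 0.0615 0.0629]
```

Emit:
step_arm([
  [[0,0,0],[0,0,0.3],0],
  [[0,0,0],[0,0,2],0],
  [[0,0,0],[0,0,6],0],
  [[0,0,0],[0,0,11],0],
  [[0,0,0],[-2,-4,16],0],
  [[0,0,0],[-4,-8,18],0],
  [[0,0,0],[-6,-13,18],0],
  [[0,0,0],[-8,-18,18],0],
  [[0,0,0],[-10,-23,18],0],
  [[0,0,0],[-10,-23,18],0],
])

```text
time_s: 52.0
eef_pos: [0.4014, 0.1269, 0.2402]
eef_rot: [[0.147, 0.989, 0.002], [0.989, -0.147, -0.0], [0.0, 0.002, -1.0]]
wrist_force: [0.9, 0.3, 0.8]
grip_width: 0.0
```

```bash
python3 lid.py
python3 - <<'E'
from h import *
W=np.load('top4.npz')['W'];T=np.load('top.npz')['W'];z=W[...,2]
r=np.hypot(W[...,0]-.5953,W[...,1]+.3375)
for n,m in (('ring top',(r<.028)&(r>.01)),('stud',r<.005)): print(n,np.median(z[m]).round(4),'top cam')
d=abs(z-T[...,2])>.012
n_,L,st,_=cv2.connectedComponentsWithStats(d.astype(np.uint8))
for i in range(1,n_):
    if st[i,4]>40: print('changed',st[i],np.nanmean(W[L==i],0).round(3))
E
```

```text
52.0 [0.401449   0.1269348  0.24015659] [0.86144978 0.28629195 0.77408313]
wrist (-0.05, -0.03) 1134 [0.0602 0.0611 0.0619]
wrist (-0.01, 0.01) 1044 [0.0603 0.0612 0.062 ]
wrist (0.03, 0.05) 209 [0.0601 0.0609 0.0619]
scene (-0.05, -0.03) 273 [0.06   0.0616 0.0631]
scene (-0.01, 0.01) 299 [0.06   0.0615 0.0631]
scene (0.03, 0.05) 319 [0.06   0.0614 0.063 ]
ring top 0.1507 top cam
stud 0.1578 top cam
changed [342 109   8  12  71] [ 0.695 -0.067  0.028]
changed [  118   127   250   273 36759] [0.328 0.111 0.47 ]
changed [453 130  37  33 876] [ 0.59  -0.33   0.141]
changed [311 156  18  19 153] [ 0.573 -0.007 -0.002]
changed [286 201  29  30 464] [ 0.448  0.039 -0.001]
changed [350 217  15   7  44] [ 0.44  -0.1   -0.001]
changed [402 218  25  25 458] [ 0.417 -0.239 -0.001]
changed [344 231  15  11  85] [ 0.4   -0.085 -0.001]
changed [615 298  25  24 412] [ 0.222 -0.802 -0.001]
changed [ 547  343   93   57 2744] [ 0.046 -0.737 -0.001]
```

View pics/top4.png

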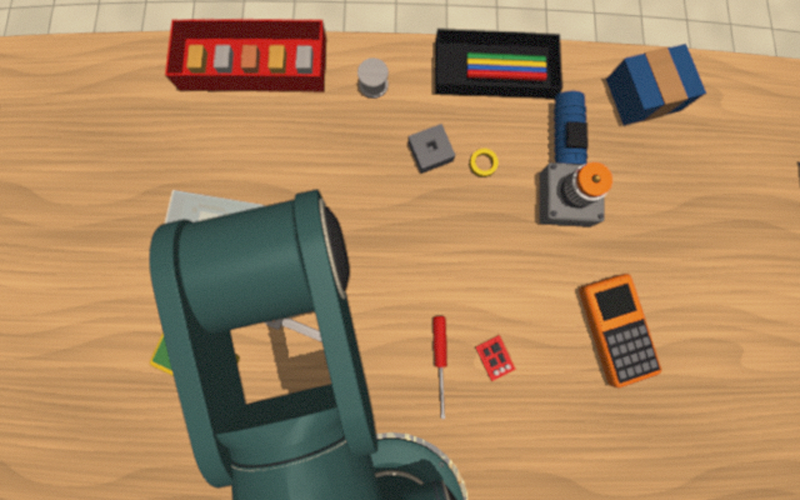

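```bash
python3 -c "
from rig import job; print(job.finish_job())"
```

```text
the job is handed in; nothing more can be done
None
```

The winch drive is assembled and the controller box is shut. I handed the job in at about 52 s of robot time; no verdict is reported.

**What I did**
- I stood the brass key home in the shaft slot, then slid the pulley over shaft and key without any contact force until it met the flange. The orange ring went over the stud last.
- Only two modules were there. I gripped them by their plate edges and laid them in bays 0 and 1. The red look-alike and the yellow ring were not touched.
- I pushed the lid shut with closed fingers.

**Last checks**

| Part | Measured | Expected |
|---|---|---|
| Key top | 0.124–0.126 m | 0.125 m |
| Pulley top | 0.1335 m | 0.134 m |
| Ring top | 0.151 m | 0.152 m |
| Module plate tops | 13.5 mm, level | 13 mm |
| Lid outer face | 61 mm, flat | 61 mm |

- **Unchanged items:** in the last top picture, everything else in view was where it had been. The arm hid part of the box and the yellow meter in that picture.
- **Camera disagreement:** the top camera read 1–3 mm off the wrist camera throughout. I used the wrist camera's values for every grasp and fit.
- **Highest forces:** about 38 N at the fingertips when the lid closed, and about 14 N when I set down the second module. No height check disagreed.

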